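Empty the tall cylinder of milling balls into the rinsing trough

TASK

Empty the three milling balls from the tall clear cylinder into the grey trough: stand its foot on the bench beyond the notched ledge, lean it on the notch with its mouth over the trough and let go so that it rests there slanting with the balls still in it, then grip it again in its lower half and lift the foot to finish the tip. When all the balls have rolled out into the trough, leave the cylinder lying over the ledge, mouth down in the trough and foot up in the air outside it, to drain. Do not disturb the other glassware and bottles.

Things in the scene. Friction and masses are not known exactly. Their poses are not given: they have to be found in the camera images.
- cylinder: clear plastic cylinder, open top, 200 mm tall, outer diameter 51, bore 44, round blue foot 70 mm wide, 8 thick. Empty about 0.23 kg (0.7 to 1.3 of that), centre of mass about 90 mm above the foot; the balls fill its lowest 108 mm. Origin: centre of the foot's underside; z along its axis to the mouth. Round: yaw does not matter. Starts upright on the bench.
- mouth (a point): centre of the cylinder's mouth, 200 mm from the foot's underside on its axis
- ball0: white ceramic ball, 34 mm diameter, 75 g, one of three that start in the cylinder. Origin: its centre
- ball1: white ceramic ball, 34 mm diameter, 75 g, one of three that start in the cylinder. Origin: its centre
- ball2: white ceramic ball, 34 mm diameter, 75 g, one of three that start in the cylinder. Origin: its centre
- trough: grey rinsing trough, fixed to the bench. Origin: on the bench under the middle of its ledge; x points out of the trough, away from its tray (which lies at -x); y along the ledge. The ledge is an upright board 12 mm thick (x -6 to +6), 200 mm long, 102 high, notched at its middle. The bench beyond it (+x) is free apart from the cylinder.
- notch (a point): bottom of the shallow blue V notch in the ledge's top, 88 mm above the bench; axes as the trough. Flanks rise at 25 degrees each way to 102 mm at 30 mm from the middle; the cylinder's body lying in it has its underside about 91 mm above the bench
- tray (a point): centre of the tray's floor, 35 mm above the bench; axes as the trough. The floor has a ridge here along x and falls by 10 degrees to both side walls. Inside, the tray is 240 mm along x (from the ledge to the wall opposite) and 184 mm along y; its three other walls are 90 mm high
- bottle_a: bystander: white plastic bottle, blue cap, 68 mm diameter, 170 mm tall. Origin: centre of its underside
- bottle_b: bystander: a second bottle like bottle_a. Origin: centre of its underside
- jar: bystander: amber glass jar, black lid, 72 mm diameter, 100 mm tall. Origin: centre of its underside
- flask: bystander: conical glass flask, 84 mm wide at the foot, 140 mm tall. Origin: centre of its underside
- beaker: bystander: white beaker, 76 mm diameter, 100 mm tall. Origin: centre of its underside
Not all that is in view belongs to the job. Leave any green or pink look-alike of the cylinder alone.

How it is judged:
By the outcome, as a careful person would: the job done as asked, in the order asked, and still so for the second after the job is handed in, with the robot touching nothing.
It also fails if it takes over 61 s, if anything falls off the work surface, if the arm or the gripper's body presses on something with over 40 N, if the wrist force passes 120 N, or if a joint passes its speed limit or range.

ROBOT

A 7-joint arm with a two-finger parallel gripper is mounted at the origin on the work surface. World frame = base frame: x ahead of the robot, y to its left, z up, the work surface at z = 0. Lengths are in m, angles in rad, forces in N, time in s.
With the tool pointing down it reaches from about 0.4 to 0.875 m from the base axis. Payload 4.4 kg.
Tool frame: the origin (TCP) lies midway between the tips of the shut fingers; the grasp point (between the pads) lies 19 mm behind it; z points along the fingers, y is the direction in which the jaws open and shut (so a half turn about z gives the same grasp; the last joint's range is limited). The gripper opens to 85 mm and grips with 20 to 120 N. Pads are 22 mm wide; open, the fingers measure 114 mm over their backs; the gripper's body (76 mm by 85 mm) begins 54 mm behind the grasp point. The pads swing forward as they close: fully open they stand 13 mm farther back than shut.
Start: joints at [-1.347, 0.628, 0.038, 1.517, -0.027, 0.996, -0.02], TCP at [0.186, 0.623, 0.231] pointing down, gripper open.
Joint ranges: [-3.06, 3.06], [-0.37, 2.12], [-1.25, 1.32], [0.18, 2.47], [-1.1, 4.24], [0.23, 1.98], [-2.94, 2.94]. Speed limits (rad/s): [2.57, 2.57, 3.14, 3.14, 3.14, 3.14, 3.14].

INTERFACE

Orientations are given as a unit quaternion [x, y, z, w].
In Python, from plant import ctrl, inverse_kinematics, vision, job gives the robot as it stands. Calls block until the motion is done:
- ctrl.move_pose(position, orientation): joint-space move of the TCP to a pose.
- ctrl.movel(position, attitude=None, speed=0.15, until_force=None): straight line of the TCP; attitude=None keeps the orientation; speed is the mean speed in m/s. With until_force (N) it stops when the force on the tool has changed by that much, and returns True; else False.
- ctrl.movej(angles): joint-space move.
- ctrl.gripper_to(opening, grip_force=None): finger opening in m; grip_force is the grip in N (None keeps the last); returns when the fingers have stopped.
- ctrl.hold(seconds).
- inverse_kinematics(position, orientation): joint angles nearest the present ones, or None.
- ctrl.sense(): the state.
- vision.snapshot(name): name is "scene" or "top" or "wrist"; returns the picture (400x640x3 uint8, red, green, blue); there is no depth.
- vision.get_calibration(name): a dict with "intrinsics" (3x3 intrinsics, pixels), "dist_coeffs" ([k1, k2, p1, p2, k3] as OpenCV has them; the pictures are not rectified), "R" (3x3) and "t" (3): a world point X has camera coordinates R X + t. Camera axes: x right, y down, z forward; pixel columns grow to the right and rows downward; lengths in m; the calibration is good to about 2 mm. A picture is of the moment at which its call begins: read the wrist's pose just before it. get_calibration takes no time and is no camera call; for the wrist camera it gives the pose at the moment of the call.
A pose or a line that the arm cannot do raises ctrl.PlanningError and nothing moves.
- job.sign_off(): hands the job in, once; it reports no verdict.
The state is a dict: "clock": time; "joints": joint angles; "qvel": joint speeds; "tau": joint torques, N m; "tcp_pos": TCP position; "tcp_rot": TCP orientation; "force": force on the tool from outside, world axes, zero at the start; "wrist_torque": the same for the moment, N m; "grip_width": finger opening in m.
Only numpy, scipy, OpenCV 4.12 (cv2) and the standard library are available. Lean on these libraries where they do the work, as an engineer would, in place of code of your own. Each camera call takes 0.05 s, during which the arm holds its last target.

## Working session

There is one attempt and no reset: what is moved stays moved. The work goes in short steps, each a Python script; the robot and the scene stay as the last script left them, time stands still between calls to the robot, and variables do not carry over. Pictures are saved under pics/ and viewed, and the job is handed in when it is done.

```bash
ls; mkdir -p pics
python3 - <<'E'
from plant import ctrl, vision
import cv2
s=ctrl.sense(); print(s['clock'],s['tcp_pos'],s['tcp_rot'],s['grip_width'])
for n in ("scene","top"):
    im=vision.snapshot(n); cv2.imwrite(f"pics/{n}0.png",im[:,:,::-1])
    c=vision.get_calibration(n); print(n,c)
E
```

```text
pics
0.0 [0.18551921 0.62229281 0.23038516] [ 1.44399059e-01  9.89519065e-01 -9.54776991e-04 -1.38965455e-04] 0.08529841912798247
scene {'intrinsics': array([[479.6603189 ,   0.        , 317.55782479],
       [  0.        , 479.6603189 , 197.62932428],
       [  0.        ,   0.        ,   1.        ]]), 'dist_coeffs': array([0.00863552, 0.        , 0.        , 0.        , 0.        ]), 'R': array([[-0.33797408,  0.94110592, -0.00965244],
       [ 0.54406493,  0.18699779, -0.8179396 ],
       [-0.76796281, -0.28169394, -0.57522313]]), 't': array([ 0.19611021, -0.20754853,  1.78381139])}
top {'intrinsics': array([[517.57150681,   0.        , 318.93487758],
       [  0.        , 517.57150681, 201.13761704],
       [  0.        ,   0.        ,   1.        ]]), 'dist_coeffs': array([-0.03794876,  0.        ,  0.        ,  0.        ,  0.        ]), 'R': array([[ 0.02293733, -0.99971537,  0.00656119],
       [-0.99356934, -0.02352321, -0.11075478],
       [ 0.1108776 , -0.00397858, -0.99382611]]), 't': array([-1.41104965e-03,  5.92097666e-01,  1.70101202e+00])}
```

View pics/scene0.png

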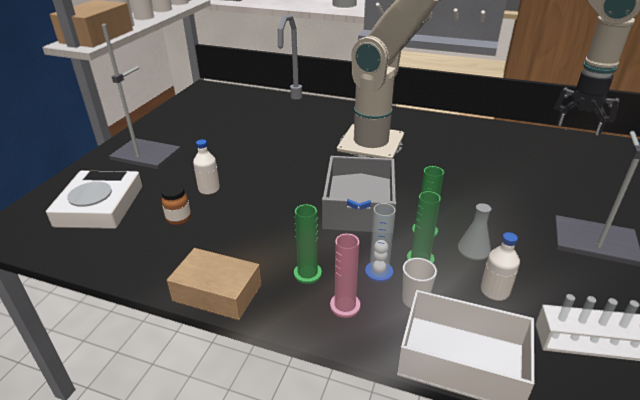

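View pics/top0.png

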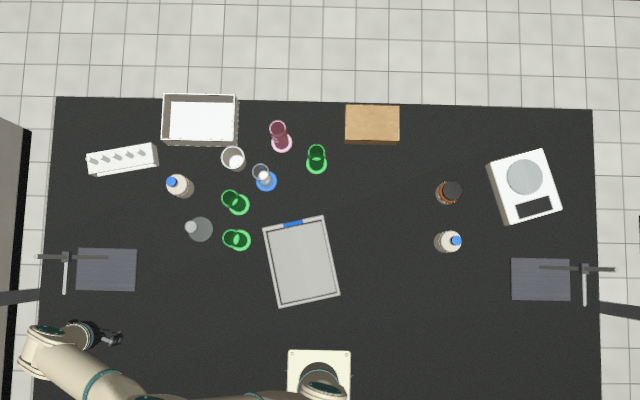

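The scene picture shows the clear cylinder with its blue foot at about (380,270) and the blue notch at (358,203). In the top picture the foot is at (266,181) and the notch at (293,223). Green and pink decoys and a beaker stand close by. Next I'll measure.

```bash
cat > h.py <<'E'
import numpy as np, cv2
from plant import ctrl, inverse_kinematics, vision, job
def ray(c,uv):
    p=cv2.undistortPoints(np.array([[uv]],float),c['intrinsics'],c['dist_coeffs'])[0,0]
    d=c['R'].T@np.array([p[0],p[1],1]); o=-c['R'].T@c['t']; return o,d
def on_plane(c,uv,z):
    o,d=ray(c,uv); return o+d*(z-o[2])/d[2]
def proj(c,X):
    return cv2.projectPoints(np.atleast_2d(np.array(X,float)),cv2.Rodrigues(c['R'])[0],c['t'],c['intrinsics'],c['dist_coeffs'])[0][:,0]
def snap(n,f,box=None,k=1):
    im=vision.snapshot(n)[:,:,::-1].copy()
    o=im
    if box: x0,y0,x1,y1=box; o=cv2.resize(im[y0:y1,x0:x1],None,fx=k,fy=k,interpolation=cv2.INTER_CUBIC)
    cv2.imwrite('pics/'+f,o); return im
E
python3 - <<'E'
from h import *
for n in ("scene","top"):
    im=cv2.imread(f"pics/{n}0.png"); c=vision.get_calibration(n)
    hsv=cv2.cvtColor(im,cv2.COLOR_BGR2HSV)
    m=cv2.inRange(hsv,(100,110,60),(125,255,255))
    N,L,st,ce=cv2.connectedComponentsWithStats(m)
    for i in range(1,N):
        if st[i,4]>15: print(n,st[i],ce[i], on_plane(c,ce[i],0.004), on_plane(c,ce[i],0.095))
im=cv2.imread("pics/top0.png"); cv2.imwrite("pics/top0z.png",cv2.resize(im[140:320,180:360],None,fx=3.3,fy=3.3,interpolation=cv2.INTER_CUBIC))
im=cv2.imread("pics/scene0.png"); cv2.imwrite("pics/scene0z.png",cv2.resize(im[150:320,290:450],None,fx=3.5,fy=3.5,interpolation=cv2.INTER_CUBIC))
E
```

```text
scene [    0     0    98   211 13523] [ 35.85920284 102.21208312] [ 0.12748857 -1.46672513  0.004     ] [ 0.27893277 -1.27247165  0.095     ]
scene [196 139  11   9  85] [200.98823529 143.        ] [ 0.21768049 -0.58965187  0.004     ] [ 0.35951655 -0.4888329   0.095     ]
scene [347 199  24  10 135] [358.22962963 203.98518519] [0.40009077 0.06647449 0.004     ] [0.52249469 0.09739639 0.095     ]
scene [503 232  15  13 157] [509.85987261 238.0955414 ] [0.41878576 0.50282376 0.004     ] [0.5391981  0.48726142 0.095     ]
scene [365 263  28  17 147] [378.20408163 273.42176871] [0.67176056 0.19548256 0.004     ] [0.76522353 0.21266124 0.095     ]
top [256 171  21  21 183] [267.99453552 183.41530055] [0.6520143  0.18776317 0.004     ] [0.63891061 0.17901279 0.095     ]
top [166 176  11  10  76] [170.65789474 180.86842105] [0.65301768 0.52168977 0.004     ] [0.63986188 0.49559599 0.095     ]
top [283 219  20   9  89] [292.60674157 222.93258427] [0.51876331 0.09978902 0.004     ] [0.51258038 0.09560782 0.095     ]
top [451 236  11   9  78] [456.05128205 240.07692308] [ 0.47328107 -0.45597201  0.004     ] [ 0.46946039 -0.43128823  0.095     ]
```

View pics/top0z.png

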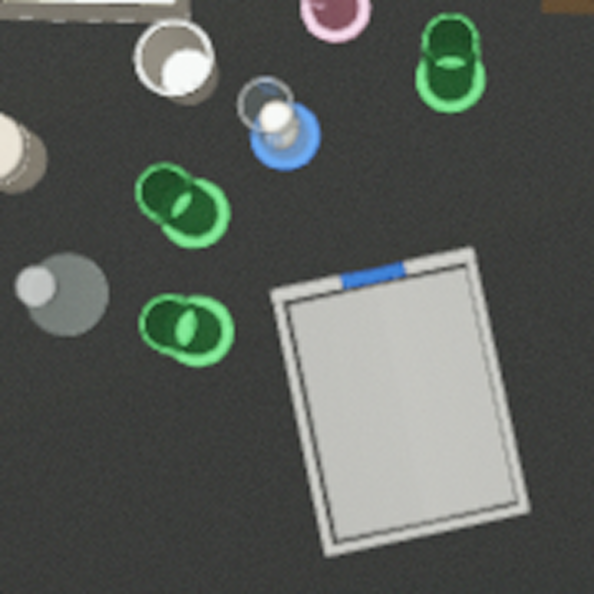

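View pics/scene0z.png

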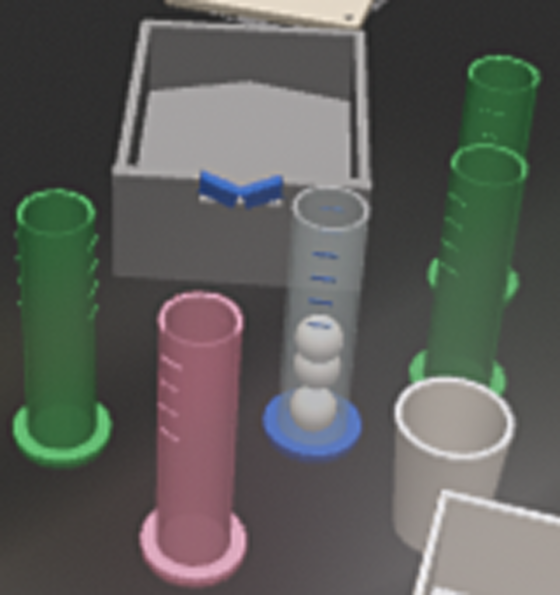

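Run:
```python
from h import *
ct=vision.get_calibration('top'); cs=vision.get_calibration('scene')
z=lambda p:(180+p[0]/3.3-.35,140+p[1]/3.3-.35)
# foot from bbox centres
print('foot top',on_plane(ct,(266,181),.006),'scene',on_plane(cs,(378.5,271),.004))
C=[((271,292),.102),((472,249),.102),((328,556),.09),((529,513),.09)]
P=[on_plane(ct,z(p),h) for p,h in C]
for p in P: print(p)
# refine: fit trough pose to grey/edge: project model
P=np.array(P)[:,:2]; 
print('len',np.linalg.norm(P[0]-P[1]),np.linalg.norm(P[2]-P[3]),np.linalg.norm(P[0]-P[2]))
d=P[0]-P[1]; yl=np.degrees(np.arctan2(d[1],d[0]))-90
e=(P[0]-P[2]); f=(P[1]-P[3]); print('yaw',yl,np.degrees(np.arctan2(e[1],e[0])),np.degrees(np.arctan2(f[1],f[0])))
print('outer mid',(P[0]+P[1])/2)
# zoomed dims for decoys
for n,p in dict(g1=(195,213),g2=(200,332),g3=(450,78),pink=(335,5)).items(): print(n,on_plane(ct,z(p),.006))
s=ctrl.sense(); 
from scipy.spatial.transform import Rotation as R
print(R.from_quat(s['tcp_rot']).as_matrix().round(3))
```

```text
foot top [0.65989623 0.19466825 0.006     ] scene [0.66301014 0.19409502 0.004     ]
[0.49312318 0.19335546 0.102     ]
[ 5.39496121e-01 -3.76421907e-04  1.02000000e-01]
[0.24138301 0.13121934 0.09      ]
[ 0.286617   -0.06109656  0.09      ]
len 0.19920464725961504 0.1975639606923459 0.2592952216037478
yaw 13.461412820763314 13.86497809040343 13.501977345788475
outer mid [0.51630965 0.09648952]
g1 [0.57805962 0.28460872 0.006     ]
g2 [0.45590857 0.27464658 0.006     ]
g3 [0.72536669 0.02529599 0.006     ]
pink [0.79987962 0.14723546 0.006     ]
[[-0.958  0.286 -0.   ]
 [ 0.286  0.958 -0.002]
 [-0.    -0.002 -1.   ]]
```

```bash
cat >> h.py <<'E'
YAW=np.radians(13.6); T0=np.array([.5105,.0951,0.])
RT=np.array([[np.cos(YAW),-np.sin(YAW),0],[np.sin(YAW),np.cos(YAW),0],[0,0,1]])
def tw(x,y,z): return T0+RT@np.array([x,y,z])
CYL=np.array([.6612,.1944,0])
E
python3 - <<'E'
from h import *
a=np.linspace(0,2*np.pi,60)
for n,box,k in (('top',(180,140,360,320),3.3),('scene',(290,150,450,320),3.5)):
    c=vision.get_calibration(n); im=cv2.imread(f'pics/{n}0.png'); x0,y0,x1,y1=box
    o=cv2.resize(im[y0:y1,x0:x1],None,fx=k,fy=k,interpolation=cv2.INTER_CUBIC)
    def dr(X,col,cl=False):
        p=(proj(c,X)-[x0,y0]+.5)*k-.5
        cv2.polylines(o,[np.round(p*8).astype(np.int32)],cl,col,1,cv2.LINE_AA,3)
    dr([tw(6,0,0)*0+tw(.006,y,zz) for y,zz in((-.1,0),(-.1,.102),(-.03,.102),(0,.088),(.03,.102),(.1,.102),(.1,0))],(0,0,255),True)
    dr([tw(-.006,y,zz) for y,zz in((-.1,.102),(-.03,.102),(0,.088),(.03,.102),(.1,.102))],(0,255,255))
    for r,zz in((.035,0),(.035,.008),(.0255,.2)): dr([CYL+[r*np.cos(t),r*np.sin(t),zz] for t in a],(0,0,255),True)
    cv2.imwrite(f'pics/{n}_ov.png',o)
E
```

```text
(no output)
```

View pics/top_ov.png

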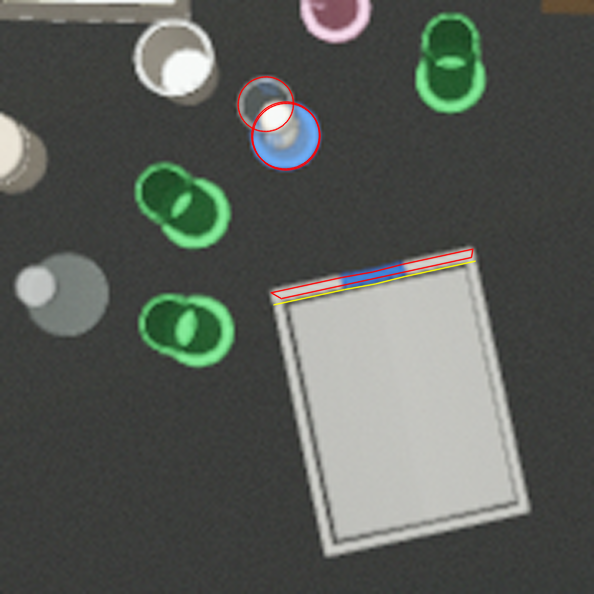

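View pics/scene_ov.png

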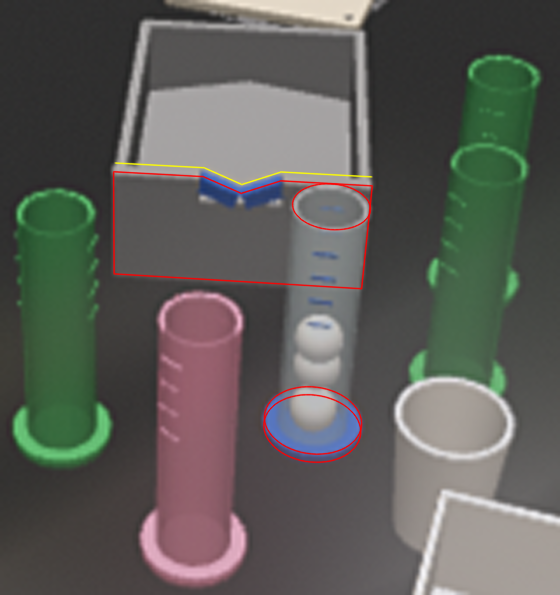

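```bash
cat >> h.py <<'E'
from scipy.spatial.transform import Rotation as Rot
def toolq(phi,sgn=1):
    z=np.array([np.sin(phi),0,-np.cos(phi)]); y=np.array([0,sgn*1.,0]); x=np.cross(y,z)
    return Rot.from_matrix(RT@np.array([x,y,z]).T).as_quat()
from scipy.optimize import brentq
def lean(s,h=.091):
    th=brentq(lambda t:.0095*np.cos(t)+s*np.sin(t)-h,.1,1.4)
    u=np.array([-np.cos(th),0,np.sin(th)]); n=np.array([np.sin(th),0,np.cos(th)])
    xp=.006+s*np.cos(th)-.0095*np.sin(th)
    return th,np.array([xp,0,0])+.035*n   # foot centre in trough frame
def cyl_tool(F,th,g,delta,off=0.0):
    """foot centre F (trough), axis elevation th, grip distance g, tool tilt delta from perpendicular; off: grasp pt behind axis. -> TCP world, quat"""
    u=np.array([-np.cos(th),0,np.sin(th)]); phi=-th+delta
    z=np.array([np.sin(phi),0,-np.cos(phi)])
    return T0+RT@(F+g*u+(.019-off)*z), toolq(phi)
def over(a,th,h=.091,cl=0.0):
    """foot centre when axis elev th (may be neg), ledge contact at a from foot underside"""
    xe=.006 if th>0 else -.006
    u=np.array([-np.cos(th),0,np.sin(th)]); n=np.array([np.sin(th),0,np.cos(th)])
    return np.array([xe,0,h+cl])+.0255*n-a*u
E
python3 - <<'E'
from h import *
d=np.degrees
print('cyl in trough',RT.T@(CYL-T0))
def chk(l,p,q):
    j=inverse_kinematics(p,q); print(l,np.round(p,3),None if j is None else np.round(j,2))
for zz in (.25,.159): chk('pick',CYL+[0,0,zz],toolq(0))
for s in (.115,.13,.14):
    th,F=lean(s); print(s,d(th),F)
    u=np.array([-np.cos(th),0,np.sin(th)])
    for g in(.178,): chk('lean',*cyl_tool(F,th,g,np.pi/2))
    chk('leanup',cyl_tool(F,th,g,np.pi/2)[0]+[0,0,.05],cyl_tool(F,th,g,np.pi/2)[1])
    chk('retreat',*cyl_tool(F,th,g+.09,np.pi/2))
    for de in (20,25): 
        chk(f'regrip{de}',*cyl_tool(F,th,.036,np.radians(de),.006))
        chk(f'regrip{de}pre',*cyl_tool(F,th,.036,np.radians(de),.10))
for de in(20,25):
  for a,t in((.125,0),(.115,-8),(.1,-14),(.075,-20),(.066,-25)):
    F=over(a,np.radians(t)); chk(f'{de} {a} {t} mouthlow {F[2]+.2*np.sin(np.radians(t))-.0255*np.cos(np.radians(t)):.3f}',*cyl_tool(F,np.radians(t),.036,np.radians(de),.006))
E
```

```text
cyl in trough [0.16982413 0.06107981 0.        ]
pick [0.661 0.194 0.25 ] [-0.3   0.67 -0.05  1.37  0.03  1.1   1.46]
pick [0.661 0.194 0.159] [-0.28  0.76 -0.08  1.46  0.07  0.92  1.42]
0.115 47.33414899036776 [0.1026886  0.         0.02372025]
lean [0.506 0.094 0.141] None
leanup [0.506 0.094 0.191] None
retreat [0.446 0.08  0.207] None
regrip20 [0.581 0.112 0.039] [-0.18  1.04 -0.12  1.32  0.09  1.27  1.49]
regrip20pre [0.623 0.122 0.122] [-0.19  1.   -0.12  1.13  0.08  1.49  1.51]
regrip25 [0.582 0.112 0.038] [-0.18  0.99 -0.11  1.41  0.09  1.14  1.49]
regrip25pre [0.617 0.121 0.125] [-0.19  0.93 -0.11  1.25  0.08  1.35  1.51]
0.13 40.098265459540904 [0.12186688 0.         0.02677293]
lean [0.511 0.095 0.129] None
leanup [0.511 0.095 0.179] None
retreat [0.444 0.079 0.187] None
regrip20 [0.598 0.116 0.038] [-0.18  0.99 -0.11  1.4   0.09  1.11  1.49]
regrip20pre [0.629 0.124 0.126] [-0.19  0.93 -0.1   1.25  0.08  1.32  1.51]
regrip25 [0.599 0.116 0.037] [-0.18  0.94 -0.11  1.49  0.1   0.98  1.49]
regrip25pre [0.623 0.122 0.128] [-0.19  0.86 -0.1   1.37  0.07  1.18  1.51]
0.14 36.5
[... 493 characters left out ...]
 0.69 -0.52  2.08  1.37  0.33  0.26]
20 0.115 -8 mouthlow 0.079 [0.583 0.113 0.116] [ 0.43  0.86 -1.06  2.23  1.86  0.75 -0.14]
20 0.1 -14 mouthlow 0.067 [0.566 0.109 0.12 ] [ 0.44  0.87 -1.06  2.36  2.13  0.83 -0.41]
20 0.075 -20 mouthlow 0.048 [0.54  0.102 0.118] None
20 0.066 -25 mouthlow 0.034 [0.53  0.1   0.118] None
25 0.125 0 mouthlow 0.091 [0.597 0.116 0.105] [ 0.42  0.9  -1.06  2.15  1.74  0.75  0.  ]
25 0.115 -8 mouthlow 0.079 [0.584 0.113 0.116] [ 0.43  0.89 -1.06  2.3   2.07  0.81 -0.33]
25 0.1 -14 mouthlow 0.067 [0.567 0.109 0.121] [ 0.43  0.91 -1.06  2.43  2.3   0.95 -0.55]
25 0.075 -20 mouthlow 0.048 [0.541 0.102 0.119] None
25 0.066 -25 mouthlow 0.034 [0.53  0.1   0.118] None
```

```bash
cat > fit.py <<'E'
from h import *
import itertools
from scipy.optimize import least_squares
rng=np.random.default_rng(0)
D=[]
while len(D)<80:
    r=rng.uniform(.4,.8);a=rng.uniform(-.6,1.3);p=np.array([r*np.cos(a),r*np.sin(a),rng.uniform(.05,.45)])
    ph=rng.uniform(-.8,.6); yaw=rng.uniform(-1.5,1.5)
    q=(Rot.from_euler('z',yaw)*Rot.from_euler('xy',[np.pi+rng.uniform(-.3,.3),ph])).as_quat()
    j=inverse_kinematics(p,q)
    if j is not None: D.append((np.array(j),p,Rot.from_quat(q).as_matrix()))
s=ctrl.sense(); D.append((np.array(s['joints']),np.array(s['tcp_pos']),Rot.from_quat(s['tcp_rot']).as_matrix()))
J=np.array([d[0] for d in D]);P=np.array([d[1] for d in D]);M=np.array([d[2] for d in D])
def fk(pr,J,sg):
    # pr: zrot0, then (x,z) offsets between successive frames 7+tool
    N=len(J); R=np.tile(np.eye(3),(N,1,1)); p=np.zeros((N,3))
    ax=[[0,0,sg[0]],[0,1,0],[0,0,sg[1]],[0,1,0],[0,0,sg[2]],[0,1,0],[0,0,sg[3]]]
    for i in range(7):
        p=p+R@np.array([pr[2*i],0,pr[2*i+1]])
        R=R@Rot.from_rotvec(J[:,i:i+1]*np.array(ax[i])).as_matrix()
    p=p+R@np.array([0,0,pr[14]]); R=R@Rot.from_euler('z',pr[15]).as_matrix()
    return p,R
best=None
for sg in itertools.product((1,-1),repeat=4):
  for r0 in (0,np.pi/2,np.pi,-np.pi/2):
    x0=np.array([0,.1,0,.2,0,.2,0,.2,0,.2,0,.1,0,.1,.1,r0])
    f=lambda x:np.r_[((fk(x,J,sg)[0]-P)*3).ravel(),(fk(x,J,sg)[1]-M).ravel()]
    if np.abs(fk(x0,J,sg)[1]-M).mean()>.05: continue
    r=least_squares(f,x0)
    print(sg,r0,r.cost,np.round(r.x,4))
    if best is None or r.cost<best[0]: best=(r.cost,sg,r.x)
if best: 
    p,R=fk(best[2],J,best[1]); print('max err',np.abs(p-P).max(),np.abs(R-M).max())
    np.savez('kin.npz',sg=best[1],x=best[2])
E
python3 fit.py
```

```text
(-1, -1, -1, -1) 1.5707963267948966 0.11616305652231637 [ 2.1200e-02  1.2020e-01 -8.5000e-03  2.2020e-01 -2.0000e-03 -1.4233e+00
  4.9000e-03  1.9782e+00  1.0600e-02  2.2587e+00 -6.8000e-03 -1.8785e+00
  1.7000e-03 -1.1953e+00  1.5401e+00  1.5708e+00]
max err 0.039261354634586854 1.2553044714813666e-10
```

```bash
cat > fit2.py <<'E'
exec(open('fit.py').read().split('best=None')[0])
sg=(-1,-1,-1,-1); ax=[[0,0,-1],[0,1,0]]*3+[[0,0,-1]]
N=len(J);R=np.tile(np.eye(3),(N,1,1));B=[]
for i in range(7):
    B.append(R); R=R@Rot.from_rotvec(J[:,i:i+1]*np.array(ax[i])).as_matrix()
B.append(R)
A=np.concatenate(B,axis=2).reshape(3*N,24)
x,res,rk,sv=np.linalg.lstsq(A,P.ravel(),rcond=1e-6)
print(rk,np.abs(A@x-P.ravel()).max()); print(x.reshape(8,3).round(4)); np.save('off.npy',x.reshape(8,3))
E
python3 fit2.py
```

```text
17 2.9764829490019906e-11
[[-0.000e+00  0.000e+00  1.681e-01]
 [ 0.000e+00 -5.700e-03  1.681e-01]
 [ 0.000e+00 -5.700e-03  2.795e-01]
 [-0.000e+00 -8.100e-03  2.795e-01]
 [ 0.000e+00 -8.100e-03  1.911e-01]
 [ 0.000e+00 -2.000e-04  1.911e-01]
 [-0.000e+00 -2.000e-04  1.749e-01]
 [ 0.000e+00  0.000e+00  1.749e-01]]
```

```bash
cat > kin.py <<'E'
from h import *
from scipy.optimize import least_squares
OFF=np.load('off.npy'); AX=np.array([[0,0,-1],[0,1,0]]*3+[[0,0,-1]],float)
LO=np.array([-3.06,-.37,-1.25,.18,-1.1,.23,-2.94]);HI=np.array([3.06,2.12,1.32,2.47,4.24,1.98,2.94])
RZ=Rot.from_euler('z',np.pi/2).as_matrix()
def _rot(i,q):
    c,s=np.cos(q),np.sin(q)
    return np.array([[c,s,0],[-s,c,0],[0,0,1]]) if i%2==0 else np.array([[c,0,s],[0,1,0],[-s,0,c]])
def fk(j,full=False):
    R=np.eye(3);p=np.zeros(3);L=[]
    for i in range(7):
        p=p+R@OFF[i];R=R@_rot(i,j[i]);L.append(p)
    p=p+R@OFF[7]
    return (p,R@RZ,L) if full else (p,R@RZ)
def ik(p,q,seed,reg=1e-3,ref=None,m=.02):
    M=Rot.from_quat(q).as_matrix(); ref=seed if ref is None else ref
    def f(j):
        a,R=fk(j); return np.r_[(a-p)*5,.5*(np.cross(R[:,0],M[:,0])+np.cross(R[:,1],M[:,1])+np.cross(R[:,2],M[:,2])),reg*(j-ref)]
    r=least_squares(f,np.clip(seed,LO+m+1e-3,HI-m-1e-3),bounds=(LO+m,HI-m),xtol=1e-12,ftol=1e-12,gtol=1e-12)
    if reg>0:   # polish
        j0=r.x; 
        g=lambda j:f(j)[:6]
        r=least_squares(g,j0,bounds=(LO+m-1e-3,HI-m+1e-3),xtol=1e-14,ftol=1e-14,gtol=1e-14)
    a,R=fk(r.x); ok=np.abs(a-p).max()<1e-5 and np.abs(R-M).max()<1e-4
    return r.x if ok else None
E
cat > t.py <<'E'
from kin import *
rng=np.random.default_rng(1)
def sols(p,q,n=25):
    S=[]
    for k in range(n):
        seed=rng.uniform([-1.2,0,-1.2,.5,-1,.3,-2.5],[1.2,1.2,1.3,2.4,4,1.9,2.5])
        j=ik(p,q,seed,reg=0)
        if j is not None: S.append(j)
    return S
for th,a,g,d in ((0,.125,.036,5),(-10,.1,.036,5),(-12,.07,.036,5),(-25,.066,.036,0),(-25,.066,.036,5)):
    t=np.radians(th);p,q=cyl_tool(over(a,t),t,g,np.radians(d),.006)
    S=sols(p,q); print(th,a,d,'phi',-th+d,p.round(3),len(S))
    S.sort(key=lambda j:-np.minimum(j-LO,HI-j).min())
    for j in S[:5]: print('   ',j.round(2),'elbow',fk(j,True)[2][3].round(2))
th,F=lean(.135)
for d in (40,50,60,90):
    p,q=cyl_tool(F,th,.172,np.radians(d),.006); S=sols(p,q); print('lean',d,np.degrees(-th)+d,len(S)); 
    for j in S[:4]: print('   ',j.round(2))
E
python3 t.py
```

```text
0 0.125 5 phi 5 [0.592 0.115 0.104] 10
    [ 0.21  0.8  -0.73  1.84  0.81  0.73  0.84] elbow [ 0.39 -0.1   0.72]
    [ 0.23  0.81 -0.76  1.84  0.84  0.75  0.82] elbow [ 0.39 -0.11  0.72]
    [ 0.18  0.78 -0.68  1.84  0.76  0.7   0.88] elbow [ 0.39 -0.09  0.73]
    [ 0.14  0.76 -0.61  1.84  0.7   0.67  0.93] elbow [ 0.38 -0.07  0.74]
    [ 0.29  0.86 -0.89  1.83  0.94  0.83  0.73] elbow [ 0.4  -0.14  0.7 ]
-10 0.1 5 phi 15 [0.565 0.108 0.115] 8
    [ 0.33  0.76 -0.87  2.07  1.25  0.61  0.4 ] elbow [ 0.36 -0.14  0.74]
    [ 0.24  0.7  -0.73  2.07  1.17  0.5   0.46] elbow [ 0.35 -0.1   0.76]
    [-0.    0.62 -0.35  2.08  0.81  0.29  0.79] elbow [ 0.33 -0.02  0.79]
    [-0.48  0.63  0.36  2.09 -0.89  0.28  2.43] elbow [0.3  0.13 0.79]
    [-0.46  0.63  0.33  2.09 -0.84  0.26  2.39] elbow [0.3  0.13 0.79]
-12 0.07 5 phi 17 [0.536 0.101 0.111] 6
    [ 0.33  0.73 -0.86  2.18  1.43  0.55  0.19] elbow [ 0.35 -0.14  0.75]
    [ 0.4   0.79 -0.99  2.18  1.46  0.66  0.18] elbow [ 0.36 -0.17  0.73]
    [ 0.2   0.66 -0.64  2.19  1.38  0.39  0.23] elbow [ 0.34 -0.09  0.78]
    [ 0.49  0.9  -1.19  2.
[... 926 characters left out ...]
0.39 -0.23  0.67]
lean 40 1.7718499559194 5
    [-0.07  0.6  -0.25  2.03  0.28  0.52  1.29]
    [ 0.28  0.71 -0.8   2.02  0.8   0.72  0.79]
    [ 0.41  0.82 -1.05  2.01  0.97  0.88  0.62]
    [-0.08  0.6  -0.24  2.03  0.27  0.52  1.3 ]
lean 50 11.7718499559194 5
    [-0.07  0.55 -0.25  2.18  0.56  0.25  1.01]
    [ 0.03  0.57 -0.38  2.18  0.77  0.3   0.8 ]
    [ 0.4   0.73 -0.97  2.17  1.22  0.66  0.37]
    [-0.44  0.56  0.28  2.19 -0.68  0.25  2.25]
lean 60 21.7718499559194 7
    [-0.5   0.57  0.38  2.35  4.16  0.25 -2.59]
    [-0.52  0.58  0.41  2.35  4.18  0.26 -2.62]
    [ 0.51  0.84 -1.19  2.32  1.68  0.8  -0.05]
    [ 0.12  0.58 -0.5   2.33  1.92  0.3  -0.33]
lean 90 51.7718499559194 0
```

```bash
cat >> plan.py <<'E'
def ikr(p,q,seeds,n=0,rng=np.random.default_rng(3)):
    S=[]
    for s in list(seeds)+[rng.uniform([-1.2,0,-1.2,.5,-1,.3,-2.5],[1.2,1.2,1.3,2.4,4,1.9,2.5]) for _ in range(n)]:
        j=ik(p,q,s,reg=0)
        if j is not None: S.append(j)
    return S
E
cat > t3.py <<'E'
from plan import *
h=np.pi/2
for d in (50,55,60,65,90):
  for o in (.08,0):
    p,q=cyl_tool(CT,h,G1,np.radians(d),o); S=ikr(p,q,[],25); S.sort(key=lambda j:j[2])
    print('pick',d,o,len(S)); 
    for j in S[::max(1,len(S)//3)]: print('   ',j.round(2))
for d in (6,15):
  for o in (.12,.0):
    p,q=cyl_tool(FL,TH,G2,np.radians(d),o); S=ikr(p,q,[],25); S.sort(key=lambda j:j[2])
    print('regrip',d,o,len(S)); 
    for j in S[::max(1,len(S)//3)]: print('   ',j.round(2))
E
python3 t3.py
```

```text
pick 50 0.08 0
pick 50 0 0
pick 55 0.08 0
pick 55 0 1
    [-0.13  1.2  -0.66  0.69  0.43  1.96  1.25]
pick 60 0.08 0
pick 60 0 5
    [-0.13  1.13 -0.58  0.82  0.38  1.81  1.26]
    [-0.16  1.11 -0.46  0.82  0.29  1.79  1.31]
    [-0.18  1.1  -0.4   0.82  0.25  1.78  1.33]
    [-0.25  1.09 -0.19  0.83  0.1   1.76  1.42]
    [-0.37  1.09  0.18  0.83 -0.17  1.75  1.58]
pick 65 0.08 5
    [-0.18  1.07 -0.48  0.67  0.32  1.88  1.33]
    [-0.32  1.05  0.04  0.68 -0.06  1.85  1.51]
    [-0.32  1.05  0.04  0.68 -0.06  1.85  1.51]
    [-0.33  1.05  0.09  0.68 -0.09  1.85  1.53]
    [-0.35  1.05  0.13  0.68 -0.13  1.85  1.55]
pick 65 0 8
    [-0.08  1.08 -0.65  0.94  0.43  1.69  1.21]
    [-0.12  1.06 -0.52  0.94  0.34  1.66  1.26]
    [-0.24  1.02 -0.2   0.95  0.11  1.62  1.41]
    [-0.53  1.08  0.61  0.96 -0.47  1.67  1.79]
pick 90 0.08 7
    [ 0.01  0.75 -0.65  1.37  0.46  1.18  1.12]
    [-0.13  0.7  -0.36  1.37  0.26  1.12  1.28]
    [-0.26  0.68 -0.13  1.38  0.09  1.09  1.41]
    [-0.63  0.74  0.58  1.39 -0.42  1.13  1.82]
pick 90 0 8
    [-0.01  0.82 -0.6   1.45  0.5   1.03  1.09]
    [
[... 223 characters left out ...]
26  0.81  0.19  1.79  1.46]
    [-0.23  1.14 -0.03  0.81  0.02  1.77  1.56]
    [-0.29  1.15  0.17  0.82 -0.13  1.77  1.65]
regrip 6 0.0 3
    [-0.16  1.13 -0.17  1.14  0.13  1.46  1.47]
    [-0.34  1.14  0.23  1.15 -0.18  1.45  1.71]
    [-0.35  1.15  0.26  1.15 -0.2   1.45  1.72]
regrip 15 0.12 10
    [ 0.04  1.06 -0.7   1.08  0.49  1.6   1.22]
    [-0.18  0.99 -0.14  1.09  0.1   1.5   1.5 ]
    [-0.23  0.99 -0.02  1.09  0.01  1.49  1.56]
    [-0.3   0.99  0.15  1.09 -0.1   1.49  1.65]
regrip 15 0.0 4
    [ 0.04  1.1  -0.6   1.31  0.48  1.32  1.19]
    [ 0.04  1.1  -0.59  1.31  0.48  1.32  1.2 ]
    [ 0.03  1.1  -0.57  1.31  0.47  1.31  1.21]
    [-0.01  1.08 -0.47  1.31  0.39  1.28  1.27]
```

```bash
cat >> plan.py <<'E'
D1=np.radians(64); D2=np.radians(8); h90=np.pi/2
def chain(poses,seed,l=''):
    out=[]
    for p,q,j3 in poses:
        ref=np.array(seed); ref[2]=j3
        j=ik(p,q,seed,reg=4e-3,ref=ref)
        if j is None:
            S=ikr(p,q,[],30)
            if not S: print(l,'FAIL',p); break
            j=min(S,key=lambda s:np.abs(s-seed).max()); print(l,'alt')
        out.append(j); seed=j
    return out
def sh(l,J): 
    pr=None
    for j in J: print(l,j.round(2),'marg',np.minimum(j-LO,HI-j).min().round(2),'wrist',(RT.T@(fk(j,True)[2][5]-T0)).round(2),'elb',fk(j,True)[2][3].round(2))
S0=np.array([-.12,1.05,-.5,.94,.34,1.66,1.26])
def seq():
    A=chain([(*cyl_tool(CT,h90,G1,D1,o),-.45) for o in (.0,.05,.10)],S0,'pick')
    P=[(*cyl_tool(CT+[0,0,.025],h90,G1,D1),-.45),(*cyl_tool(FL+[0.01,0,.035],h90,G1,D1),-.5)]
    P+=[(*cyl_tool(FL+[0.005,0,z],t,G1,D1),w) for t,z,w in ((1.3,.033,-.6),(1.0,.03,-.7),(TH,.02,-.85))]
    P+=[(*cyl_tool(FL,TH,G1,D1,o),-.85) for o in (0,.04,.09)]
    B=chain(P,A[0],'lean')
    C=chain([(*cyl_tool(FL,TH,G2,D2,o),-.4) for o in (0,.07,.13)],np.array([-.08,1.1,-.4,1.2,.3,1.4,1.35]),'regrip')
    K=[(.132,38),(.132,28),(.13,18),(.125,8),(.12,0),(.115,-5),(.11,-10),(.095,-15),(.08,-18),(.066,-21)]
    W=np.interp(np.arange(len(K)),[0,5],[-.5,-.88])
    E=chain([(*cyl_tool(over(a,np.radians(t),cl=.001),np.radians(t),G2,D2),w) for (a,t),w in zip(K,W)],C[0],'tip')
    t=np.radians(-21)
    G=chain([(*cyl_tool(over(.066,t),t,G2,D2,o),-.88) for o in (.04,.09,.14)],E[-1],'ret')
    return A,B,C,E,G
E
cat > t4.py <<'E'
from plan import *
for l,x in zip('ABCEG',seq()): sh(l,x)
E
python3 t4.py
```

```text
A [-0.14  1.06 -0.48  0.92  0.31  1.68  1.28] marg 0.3 wrist [0.31 0.06 0.48] elb [0.49 0.05 0.6 ]
A [-0.17  1.07 -0.46  0.75  0.3   1.82  1.32] marg 0.16 wrist [0.34 0.06 0.52] elb [0.49 0.07 0.6 ]
A [-0.29  1.09 -0.09  0.54  0.03  1.96  1.47] marg 0.02 wrist [0.36 0.06 0.57] elb [0.48 0.12 0.59]
B [-0.15  1.04 -0.47  0.89  0.29  1.72  1.29] marg 0.26 wrist [0.31 0.06 0.5 ] elb [0.48 0.05 0.62]
B [-0.04  0.95 -0.49  1.02  0.31  1.7   1.34] marg 0.28 wrist [0.28 0.   0.54] elb [0.46 0.   0.66]
B [ 0.09  0.72 -0.6   1.5   0.37  1.23  1.23] marg 0.65 wrist [0.14 0.   0.56] elb [ 0.37 -0.05  0.75]
B [ 0.18  0.55 -0.62  1.93  0.52  0.69  1.07] marg 0.46 wrist [-0.01  0.    0.54] elb [ 0.29 -0.07  0.81]
B [ 0.51  0.76 -1.16  2.35  1.72  0.73 -0.11] marg 0.09 wrist [-0.15 -0.    0.46] elb [ 0.33 -0.2   0.74]
B [ 0.44  0.75 -1.04  2.38  1.85  0.68 -0.24] marg 0.09 wrist [-0.15 -0.    0.44] elb [ 0.34 -0.18  0.74]
B [ 0.44  0.59 -0.97  2.39  1.74  0.53 -0.17] marg 0.08 wrist [-0.17 -0.    0.48] elb [ 0.28 -0.15  0.8 ]
B [ 0.49  0.43 -0.97  2.39  1.47  0.4   0.08] marg 0.08 wrist [-0.19  0.  
[... 990 characters left out ...]
0.34] marg 0.2 wrist [-0.04  0.    0.44] elb [ 0.35 -0.09  0.76]
E [ 0.33  0.74 -0.86  2.21  1.7   0.55 -0.04] marg 0.26 wrist [-0.09 -0.    0.44] elb [ 0.36 -0.14  0.74]
E [ 0.38  0.78 -0.94  2.3   1.89  0.64 -0.23] marg 0.17 wrist [-0.12 -0.    0.43] elb [ 0.36 -0.16  0.73]
E [ 0.4   0.81 -0.99  2.38  2.06  0.73 -0.4 ] marg 0.09 wrist [-0.15 -0.    0.42] elb [ 0.37 -0.18  0.72]
G [ 0.41  0.68 -0.97  2.41  2.    0.63 -0.39] marg 0.06 wrist [-0.17 -0.    0.45] elb [ 0.32 -0.16  0.77]
G [ 0.43  0.51 -0.93  2.42  1.89  0.47 -0.32] marg 0.05 wrist [-0.19 -0.    0.49] elb [ 0.25 -0.13  0.82]
G [ 0.45  0.33 -0.88  2.42  1.64  0.3  -0.09] marg 0.05 wrist [-0.22 -0.    0.54] elb [ 0.16 -0.1   0.86]
```

```bash
cat > s1.py <<'E'
from plan import *
s=ctrl.sense(); j0=np.array(s['joints']); print('fk err',np.abs(fk(j0)[0]-s['tcp_pos']).max())
A,B,C,E_,G=seq()
p,q=cyl_tool(CT+[0,0,.07],h90,G1,D1); pre=chain([(p,q,-.45)],A[0],'pre')[0]
j1=j0.copy(); j1[1]-=.35   # raise
print(fk(j1)[0])
# check TCP height along the two moves
for a,b in ((j0,j1),(j1,pre)):
    print([ (RT.T@(fk(a+(b-a)*t)[0]-T0)).round(2).tolist() for t in np.linspace(0,1,6)],[fk(a+(b-a)*t)[0].round(2).tolist() for t in np.linspace(0,1,6)])
np.save('pre.npy',pre); print(pre.round(2))
E
python3 s1.py
```

```text
fk err 2.344902050310793e-12
[0.18491246 0.61938502 0.45910047]
[[-0.19, 0.59, 0.23], [-0.19, 0.59, 0.28], [-0.19, 0.6, 0.32], [-0.19, 0.6, 0.37], [-0.19, 0.59, 0.41], [-0.19, 0.59, 0.46]] [[0.19, 0.62, 0.23], [0.19, 0.63, 0.28], [0.19, 0.63, 0.32], [0.19, 0.63, 0.37], [0.19, 0.63, 0.41], [0.18, 0.62, 0.46]]
[[-0.19, 0.59, 0.46], [-0.09, 0.53, 0.41], [0.01, 0.45, 0.36], [0.09, 0.34, 0.32], [0.14, 0.21, 0.28], [0.16, 0.06, 0.23]] [[0.18, 0.62, 0.46], [0.3, 0.59, 0.41], [0.41, 0.54, 0.36], [0.52, 0.45, 0.32], [0.6, 0.33, 0.28], [0.65, 0.19, 0.23]]
[-0.15  1.01 -0.47  0.84  0.28  1.8   1.3 ]
```

Run:
```python
from plan import *
pre=np.load('pre.npy'); j=np.array(ctrl.sense()['joints']); j[1]-=.35
ctrl.movej(j); print(ctrl.sense()['clock'])
ctrl.movej(pre); s=ctrl.sense(); print(s['clock'],s['tcp_pos'],s['force'])
snap('scene','pre_s.png',(290,100,450,320),2.7)
im=snap('wrist','pre_w.png')
c=vision.get_calibration('wrist'); a=np.linspace(0,2*np.pi,60)
for r,zz in((.0255,.2),(.035,.008)):
    p=proj(c,[CYL+[r*np.cos(t),r*np.sin(t),zz] for t in a]); cv2.polylines(im,[np.round(p*8).astype(np.int32)],True,(0,0,255),1,cv2.LINE_AA,3)
cv2.imwrite('pics/pre_w.png',im)
```

```text
1.0083
3.4083 [0.65251962 0.19442229 0.23569747] [-0.32792626  0.46219661 -0.1802409 ]
```

View pics/pre_s.png

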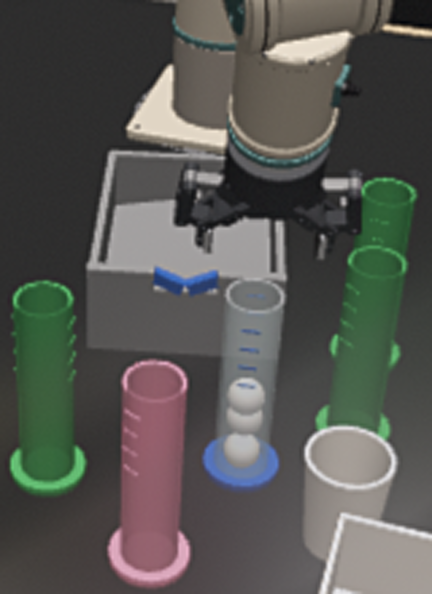

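View pics/pre_w.png

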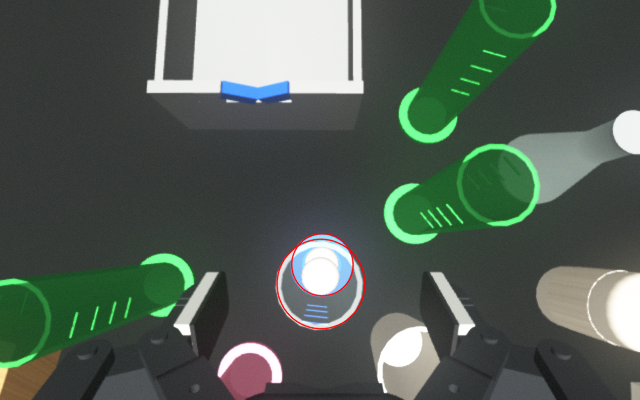

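The wrist view shows my model circles matching the mouth at (321,285) and the foot at (322,265), and both fingers have room on either side. Next I'll go down and grip.

Run:
```python
from plan import *
p,q=cyl_tool(CT,h90,G1,D1)
r=ctrl.movel(p,speed=.1,until_force=8); s=ctrl.sense(); print(r,s['clock'],s['tcp_pos']-p,s['force'])
ctrl.gripper_to(.04,60); s=ctrl.sense(); print(s['clock'],s['grip_width'],s['force'],np.round(s['joints'],3))
snap('scene','grip_s.png',(290,100,450,320),2.7)
```

```text
False 4.3583 [0.00034672 0.0001652  0.00059709] [-0.21727665  0.95818206  0.42046067]
4.7833 0.049992223101935504 [ 1.04633536 -0.66171066  5.6001588 ] [-0.146  1.06  -0.465  0.916  0.298  1.679  1.292]
```

View pics/grip_s.png

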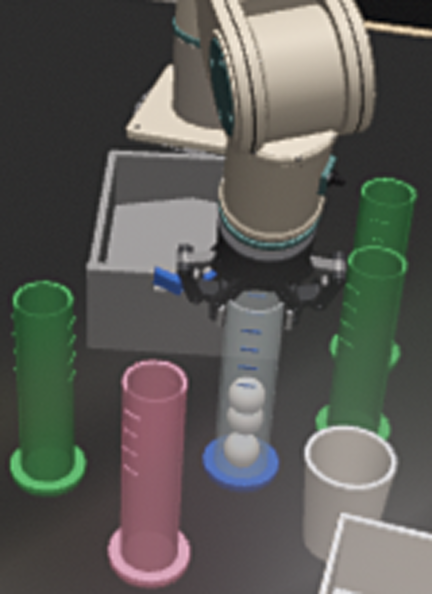

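```bash
cat > s2.py <<'E'
from plan import *
s=ctrl.sense(); j=np.array(s['joints'])
n=9; T=np.linspace(h90,TH,n); W=np.linspace(-.5,-1.0,n); Z=np.linspace(.035,.015,n); X=np.linspace(.012,.002,n)
P=[(*cyl_tool(CT+[0,0,.025],h90,G1,D1),-.47)]+[(*cyl_tool(FL+[x,0,z],t,G1,D1),w) for t,w,z,x in zip(T,W,Z,X)]
# smoother: stronger pull to j3
out=[];seed=j
for p,q,w in P:
    ref=seed.copy(); ref[2]=w
    jj=ik(p,q,seed,reg=0.02,ref=ref); out.append(jj); seed=jj
sh('B',out); J=np.array([j]+out); np.save('B.npy',out)
print(np.abs(np.diff(J,axis=0)).max(1).round(2))
for a,b,t0,t1 in zip(out[1:-1],out[2:],T,T[1:]):
    p,R=fk((a+b)/2); y=RT.T@R[:,1]; z=RT.T@R[:,2]; print(np.round(RT.T@(p-T0),3),'y',y.round(3),'phi',np.degrees(np.arctan2(z[0],-z[2])).round(1),np.degrees(D1-(t0+t1)/2).round(1))
E
python3 s2.py
```

```text
B [-0.15  1.04 -0.47  0.89  0.29  1.72  1.29] marg 0.26 wrist [0.31 0.06 0.5 ] elb [0.48 0.05 0.62]
B [-0.04  0.95 -0.49  1.01  0.31  1.71  1.34] marg 0.27 wrist [0.28 0.   0.54] elb [0.46 0.   0.66]
B [ 0.02  0.85 -0.55  1.22  0.34  1.51  1.29] marg 0.47 wrist [0.23 0.   0.55] elb [ 0.42 -0.03  0.7 ]
B [ 0.08  0.77 -0.61  1.41  0.38  1.32  1.24] marg 0.64 wrist [0.17 0.   0.56] elb [ 0.39 -0.05  0.73]
B [ 0.14  0.71 -0.66  1.58  0.43  1.13  1.18] marg 0.59 wrist [0.11 0.   0.56] elb [ 0.36 -0.07  0.76]
B [ 0.2   0.65 -0.7   1.75  0.5   0.94  1.1 ] marg 0.55 wrist [0.06 0.   0.55] elb [ 0.33 -0.08  0.78]
B [ 0.24  0.6  -0.72  1.91  0.6   0.74  0.99] marg 0.51 wrist [0.   0.   0.53] elb [ 0.31 -0.09  0.8 ]
B [ 0.24  0.56 -0.69  2.07  0.77  0.54  0.82] marg 0.31 wrist [-0.05  0.    0.51] elb [ 0.29 -0.09  0.81]
B [ 0.19  0.53 -0.61  2.22  1.17  0.34  0.42] marg 0.11 wrist [-0.1   0.    0.49] elb [ 0.28 -0.07  0.82]
B [ 0.44  0.69 -1.01  2.36  1.79  0.62 -0.19] marg 0.11 wrist [-0.15 -0.    0.46] elb [ 0.32 -0.17  0.76]
[0.04 0.12 0.21 0.19 0.19 0.19 0.2  0.21 0.4  0.62]
[ 0.119 -0.001  0.225] y [ 0.001  1.    -0.001] phi -22.8 -22.8
[ 0.1   -0.001  0.219] y [ 0.001  1.    -0.001] phi -16.5 -16.5
[ 0.081 -0.001  0.212] y [ 0.001  1.    -0.002] phi -10.1 -10.2
[ 0.063 -0.001  0.202] y [ 0.002  1.    -0.003] phi -3.8 -3.8
[ 0.046 -0.001  0.191] y [ 0.002  1.    -0.004] phi 2.6 2.5
[ 0.03  -0.003  0.178] y [ 0.004  1.    -0.008] phi 9.0 8.8
[ 0.018 -0.006  0.164] y [ 0.009  1.    -0.017] phi 15.8 15.2
[-0.016 -0.006  0.136] y [-0.008  1.    -0.026] phi 18.3 21.5
```

```bash
cat >> plan.py <<'E'
def ik3(p,q,seed,j3,m=.02):
    """pose IK with joint 3 fixed"""
    M=Rot.from_quat(q).as_matrix(); ix=[0,1,3,4,5,6]
    def full(v): j=np.empty(7); j[ix]=v; j[2]=j3; return j
    def f(v):
        a,R=fk(full(v)); return np.r_[(a-p)*5,.5*(np.cross(R[:,0],M[:,0])+np.cross(R[:,1],M[:,1])+np.cross(R[:,2],M[:,2]))]
    r=least_squares(f,np.clip(np.array(seed)[ix],LO[ix]+m+1e-3,HI[ix]-m-1e-3),bounds=(LO[ix]+m,HI[ix]-m),xtol=1e-14,ftol=1e-14,gtol=1e-14)
    j=full(r.x);a,R=fk(j); return j if np.abs(a-p).max()<1e-5 and np.abs(R-M).max()<1e-4 else None
def path3(P,seed,l='',show=True):
    out=[];
    for p,q,w in P:
        jj=ik3(p,q,seed,w)
        if jj is None: print(l,'FAIL at',len(out)); break
        out.append(jj); seed=jj
    if show: sh(l,out); print('steps',np.abs(np.diff(out,axis=0)).max(1).round(2))
    return out
def mids(out,P):
    for a,b,x,y in zip(out,out[1:],P,P[1:]):
        p,R=fk((a+b)/2); M=Rot.from_quat(x[1])*Rot.from_rotvec((Rot.from_quat(x[1]).inv()*Rot.from_quat(y[1])).as_rotvec()/2)
        print('mid dev mm',((p-(x[0]+y[0])/2)*1e3).round(1),'deg',np.degrees((M.inv()*Rot.from_matrix(R)).magnitude()).round(1))
E
cat > s2.py <<'E'
from plan import *
s=ctrl.sense(); j=np.array(s['joints'])
n=10; T=np.linspace(h90,TH,n); W=np.interp(np.arange(n),[0,n-3,n-1],[-.5,-.92,-.95]); Z=np.linspace(.035,.015,n); X=np.linspace(.012,.002,n)
P=[(*cyl_tool(CT+[0,0,.025],h90,G1,D1),-.47)]+[(*cyl_tool(FL+[x,0,z],t,G1,D1),w) for t,w,z,x in zip(T,W,Z,X)]
out=path3(P,j,'B'); mids(out,P); np.save('B.npy',out)
E
python3 s2.py
```

```text
B [-0.15  1.04 -0.47  0.89  0.29  1.72  1.29] marg 0.26 wrist [0.31 0.06 0.5 ] elb [0.48 0.05 0.62]
B [-0.04  0.95 -0.5   1.01  0.31  1.71  1.34] marg 0.27 wrist [0.28 0.   0.54] elb [0.46 0.   0.66]
B [ 0.02  0.87 -0.56  1.2   0.35  1.54  1.29] marg 0.44 wrist [0.23 0.   0.55] elb [ 0.43 -0.03  0.69]
B [ 0.08  0.8  -0.62  1.37  0.39  1.37  1.24] marg 0.61 wrist [0.18 0.   0.56] elb [ 0.4  -0.05  0.72]
B [ 0.14  0.74 -0.68  1.53  0.44  1.21  1.18] marg 0.57 wrist [0.13 0.   0.56] elb [ 0.37 -0.07  0.75]
B [ 0.21  0.69 -0.74  1.68  0.5   1.04  1.1 ] marg 0.51 wrist [0.08 0.   0.55] elb [ 0.35 -0.09  0.76]
B [ 0.27  0.65 -0.8   1.82  0.6   0.89  1.  ] marg 0.45 wrist [0.03 0.   0.54] elb [ 0.33 -0.11  0.78]
B [ 0.33  0.63 -0.86  1.96  0.76  0.74  0.84] marg 0.39 wrist [-0.02  0.    0.53] elb [ 0.31 -0.12  0.79]
B [ 0.38  0.62 -0.92  2.1   1.01  0.62  0.59] marg 0.33 wrist [-0.06  0.    0.51] elb [ 0.3  -0.14  0.79]
B [ 0.4   0.63 -0.94  2.24  1.37  0.54  0.23] marg 0.23 wrist [-0.11  0.    0.49] elb [ 0.3  -0.14  0.78]
B [ 0.4   0.66 -0.95  2.37  1.81  0.57 -0.22] marg 0.1 wrist [-0.15 -0.    0.46] elb [ 0.31 -0.15  0.77]
steps [0.12 0.19 0.17 0.16 0.16 0.16 0.16 0.25 0.36 0.45]
mid dev mm [ 1.3 -0.3  0.3] deg 0.1
mid dev mm [ 0.7 -0.4 -0.2] deg 0.1
mid dev mm [ 0.6 -0.4 -0.3] deg 0.1
mid dev mm [ 0.6 -0.5 -0.3] deg 0.1
mid dev mm [ 0.7 -0.7 -0.4] deg 0.1
mid dev mm [ 0.8 -1.  -0.5] deg 0.2
mid dev mm [ 1.2 -1.6 -0.6] deg 0.3
mid dev mm [ 1.6 -2.5 -0.8] deg 0.5
mid dev mm [ 2.2 -3.3 -0.7] deg 0.7
mid dev mm [ 0.5 -4.6 -1.8] deg 0.8
```

Run:
```python
from plan import *
B=np.load('B.npy')
for k,j in enumerate(B):
    ctrl.movej(j)
    s=ctrl.sense()
    if k in(0,5,10): print(s['clock'],s['grip_width'],s['force'].round(1))
snap('scene','tilt_s.png',(290,100,450,320),2.7)
```

```text
5.0833 0.05008212195964521 [-1.4 -0.1 -5.5]
6.6417 0.05007858318765364 [ 0.6 -0.1 -3.8]
8.4833 0.05028609292128281 [-0.2  0.4 -4.5]
```

View pics/tilt_s.png

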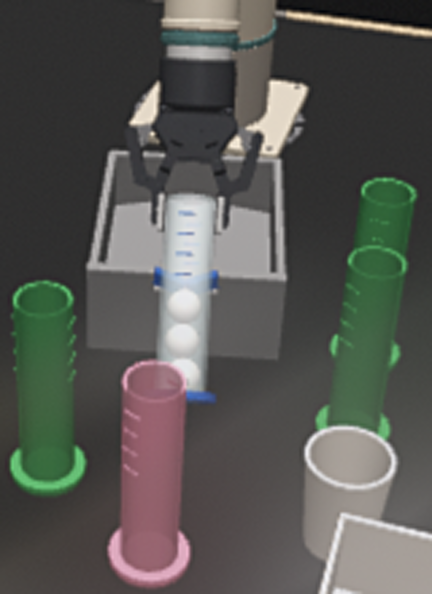

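```bash
cat >> h.py <<'E'
def outline(im,c,F,th,box=None,k=1,y=0.):
    u=np.array([-np.cos(th),0,np.sin(th)]);n=np.array([np.sin(th),0,np.cos(th)]);a=np.linspace(0,2*np.pi,60)
    o=im if box is None else cv2.resize(im[box[1]:box[3],box[0]:box[2]],None,fx=k,fy=k,interpolation=cv2.INTER_CUBIC)
    x0,y0=(0,0) if box is None else box[:2]
    for d,r in((0,.035),(.008,.035),(.008,.0255),(.2,.0255)):
        X=[T0+RT@(F+np.array([0,y,0])+d*u+r*(np.cos(t)*n+np.sin(t)*np.array([0,1,0]))) for t in a]
        p=(proj(c,X)-[x0,y0]+.5)*k-.5
        cv2.polylines(o,[np.round(p*8).astype(np.int32)],True,(0,0,255),1,cv2.LINE_AA,3)
    return o
E
python3 - <<'E'
from plan import *
p,q=cyl_tool(FL,TH,G1,D1)
r=ctrl.movel(p+np.array([0,0,-.004]),q,speed=.04,until_force=3); s=ctrl.sense(); print(r,s['clock'],(s['tcp_pos']-p).round(4),s['force'].round(1))
for n,box,k in(('scene',(290,100,450,320),2.7),('top',(230,150,350,290),4)):
    im=snap(n,'x.png'); cv2.imwrite(f'pics/low_{n}.png',outline(im,vision.get_calibration(n),FL,TH,box,k))
E
```

```text
True 8.825 [0.0021 0.0002 0.0089] [ 1.6  0.9 -1.9]
```

View pics/low_scene.png

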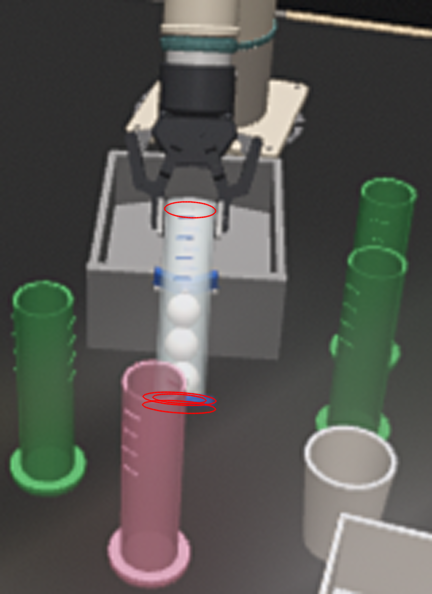

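View pics/low_top.png

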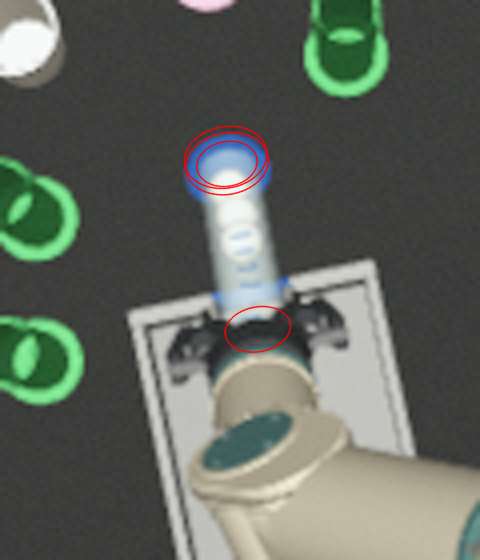

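Run:
```python
from plan import *
s=ctrl.sense(); p,q=cyl_tool(FL,TH,G1,D1)
sh_=RT.T@(s['tcp_pos']-p)
U=lambda t:np.array([-np.cos(t),0,np.sin(t)])
Gp=FL+G1*U(TH)+sh_
im=vision.snapshot('top')[:,:,::-1].copy(); c=vision.get_calibration('top')
outs=[]
for d in (0,4,8):
    t=TH+np.radians(d); F=Gp-G1*U(t); print(d,F.round(4),'low edge',F[2]-.035*np.cos(t))
    outs.append(outline(im.copy(),c,F,t,(250,160,340,240),3.0*1))
outs=[o[:,:260] for o in outs]
cv2.imwrite('pics/fit.png',np.hstack(outs))
```

```text
0 [ 0.1265 -0.0004  0.0363] low edge 0.009236013464855905
4 [ 0.1181 -0.0004  0.0268] low edge 0.001309245420362759
8 [ 0.1091 -0.0004  0.0178] low edge -0.005885087885248469
```

View pics/fit.png

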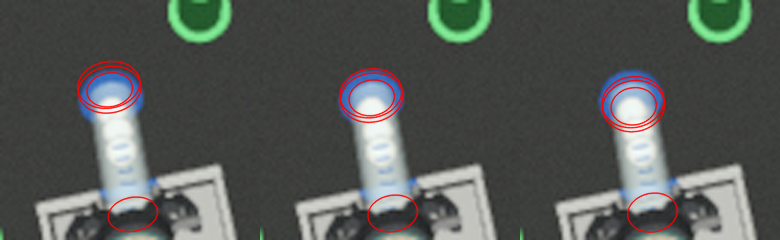

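The three overlays in fit.png show the foot at about (371,95), where the 4° one matches. The cylinder has turned 4° in the pads, so θ is about 43° and the foot touches the bench with a gap of about 4 mm at the notch. I'll close that gap before letting go.

Run:
```python
from plan import *
s=ctrl.sense(); p=np.array(s['tcp_pos']); f0=np.array(s['force'])
ctrl.movel(p+[0,0,.004],speed=.04)
ctrl.movel(p+RT@np.array([-.0055,0,.004]),speed=.04); print(ctrl.sense()['force'].round(1))
r=ctrl.movel(p+RT@np.array([-.0055,0,-.004]),speed=.02,until_force=2.5); s=ctrl.sense(); print(r,s['clock'],(RT.T@(s['tcp_pos']-p)).round(4),s['force'].round(1))
im=snap('top','x.png'); c=vision.get_calibration('top')
t=np.radians(43.3); cv2.imwrite('pics/low2.png',outline(im,c,lean(.1226)[1],t,(230,150,350,290),4))
```

```text
[ 0.4 -1.  -4.1]
True 9.775 [-0.0049 -0.0003  0.0018] [ 3.2  1.1 -2.8]
```

View pics/low2.png

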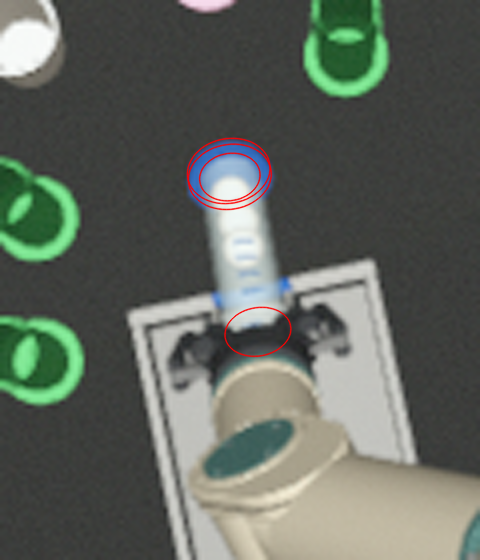

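Run:
```python
from plan import *
ctrl.gripper_to(.085); s=ctrl.sense(); print(s['clock'],s['grip_width'],s['force'].round(1))
p=np.array(s['tcp_pos']); R=Rot.from_quat(s['tcp_rot']).as_matrix()
P=[(p-R[:,2]*o,s['tcp_rot'],-.95) for o in (.0,.03,.06,.1)]
J=path3(P,np.array(s['joints']),'ret'); mids(J,P)
for j in J[1:]: ctrl.movej(j)
print(ctrl.sense()['clock'])
for n,box,k in(('scene',(290,100,450,320),2.7),('top',(230,150,350,290),4)):
    im=snap(n,'x.png'); cv2.imwrite(f'pics/rel_{n}.png',outline(im,vision.get_calibration(n),lean(.1226)[1],np.radians(43.3),box,k))
```

```text
10.2667 0.08504585419904175 [ 0.3  0.6 -0.3]
ret [ 0.4   0.67 -0.95  2.38  1.84  0.58 -0.25] marg 0.09 wrist [-0.16 -0.    0.45] elb [ 0.32 -0.15  0.77]
ret [ 0.43  0.58 -0.95  2.39  1.73  0.51 -0.16] marg 0.08 wrist [-0.17 -0.    0.48] elb [ 0.28 -0.14  0.8 ]
ret [ 0.45  0.48 -0.95  2.39  1.58  0.43 -0.03] marg 0.08 wrist [-0.18 -0.    0.51] elb [ 0.23 -0.13  0.83]
ret [ 0.5   0.35 -0.95  2.38  1.27  0.35  0.28] marg 0.09 wrist [-0.2  -0.    0.55] elb [ 0.17 -0.11  0.86]
steps [0.11 0.15 0.31]
mid dev mm [-0.1 -0.5 -0. ] deg 0.1
mid dev mm [-0.3 -0.8 -0.1] deg 0.1
mid dev mm [-1.2 -2.1 -0.6] deg 0.4
11.1917
```

View pics/rel_scene.png

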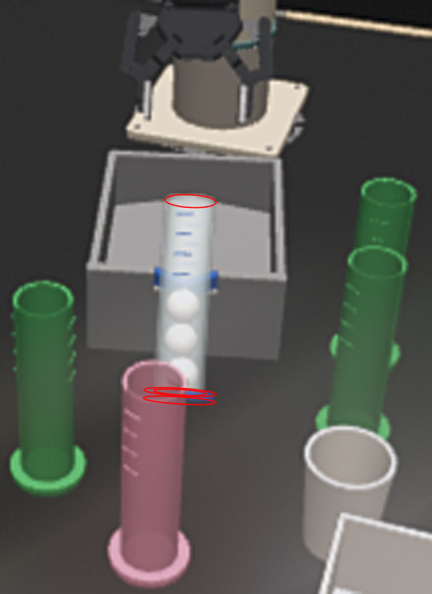

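View pics/rel_top.png

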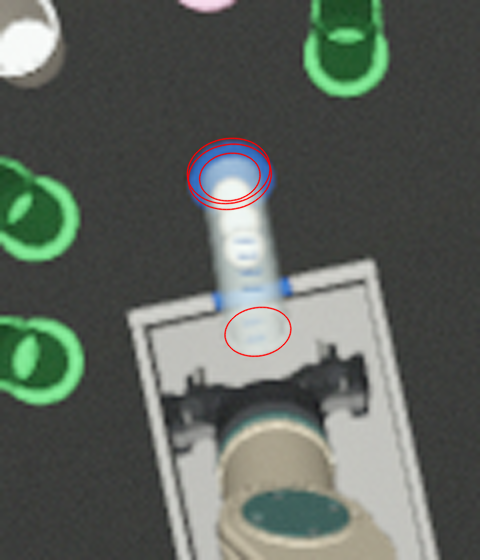

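```bash
cat >> plan.py <<'E'
TL=np.radians(43.3); FL2=lean(.1226)[1]; D2=np.radians(10); G2=.036
E
cat > s3.py <<'E'
from plan import *
s=ctrl.sense(); j=np.array(s['joints'])
P=[(*cyl_tool(FL2,TL,G2,D2,o),w) for o,w in ((0,-.4),(.04,-.4),(.08,-.4),(.12,-.4))]
C=path3(P,np.array([-.08,1.1,-.4,1.2,.3,1.4,1.35]),'C')
mids(C,P)
V=path3([(T0+RT@np.array([.06,0,.36]),toolq(np.radians(-5)),-.6)],np.array([.1,.6,-.6,1.6,.5,.9,1.1]),'via',show=False); sh('via',V)
for a,b in((j,V[0]),(V[0],C[-1])): print([(RT.T@(fk(a+(b-a)*t)[0]-T0)).round(3).tolist() for t in np.linspace(0,1,7)])
np.save('C.npy',np.array([V[0]]+C[::-1]))
K=[(.1225,43),(.1225,34),(.1225,26),(.122,18),(.12,11),(.118,5),(.116,0),(.113,-4),(.108,-8),(.1,-12),(.09,-15),(.078,-18),(.066,-20)]
W=np.interp(np.arange(len(K)),[0,6],[-.42,-.9])
P=[(*cyl_tool(over(a,np.radians(t),cl=.001),np.radians(t),G2,D2),w) for (a,t),w in zip(K,W)]
E=path3(P,C[0],'tip'); mids(E,P)
E
python3 s3.py
```

```text
C [-0.06  1.14 -0.4   1.18  0.3   1.47  1.34] marg 0.51 wrist [0.27 0.   0.33] elb [0.51 0.01 0.57]
C [-0.07  1.13 -0.4   1.09  0.29  1.56  1.35] marg 0.42 wrist [0.29 0.   0.36] elb [0.51 0.02 0.57]
C [-0.09  1.13 -0.4   0.98  0.29  1.67  1.37] marg 0.31 wrist [0.31 0.   0.39] elb [0.51 0.03 0.57]
C [-0.1   1.14 -0.4   0.86  0.28  1.77  1.39] marg 0.21 wrist [0.33 0.   0.43] elb [0.51 0.03 0.57]
steps [0.1  0.11 0.12]
mid dev mm [ 0.4 -0.  -0.3] deg 0.0
mid dev mm [ 0.5  0.  -0.3] deg 0.0
mid dev mm [ 0.6  0.  -0.3] deg 0.0
via [ 0.12  0.51 -0.6   1.44  0.27  1.36  1.31] marg 0.62 wrist [0.09 0.   0.71] elb [ 0.27 -0.05  0.82]
[[-0.055, -0.001, 0.226], [-0.003, -0.041, 0.246], [0.028, -0.068, 0.266], [0.045, -0.077, 0.284], [0.053, -0.068, 0.304], [0.057, -0.041, 0.328], [0.06, -0.0, 0.36]]
[[0.06, -0.0, 0.36], [0.083, -0.003, 0.33], [0.103, -0.005, 0.297], [0.119, -0.006, 0.259], [0.131, -0.005, 0.219], [0.139, -0.003, 0.178], [0.142, -0.0, 0.135]]
tip [-0.05  1.14 -0.42  1.18  0.32  1.47  1.32] marg 0.51 wrist [0.27 0.   0.33] elb [0.51 0.01 0.57]
tip [ 0.    1.05 -0.5   1.33  0.4
[... 1044 characters left out ...]
7 -0.9   2.33  2.02  0.64 -0.36] marg 0.14 wrist [-0.13 -0.    0.42] elb [ 0.36 -0.15  0.73]
tip [ 0.36  0.78 -0.9   2.4   2.15  0.69 -0.5 ] marg 0.07 wrist [-0.15 -0.    0.41] elb [ 0.37 -0.15  0.73]
steps [0.18 0.15 0.15 0.14 0.17 0.19 0.13 0.18 0.22 0.2  0.2  0.14]
mid dev mm [ 0.2 -0.9 -0.8] deg 0.1
mid dev mm [ 0.2 -1.  -0.7] deg 0.2
mid dev mm [ 0.4 -1.2 -0.8] deg 0.2
mid dev mm [ 0.5 -1.3 -0.7] deg 0.2
mid dev mm [ 0.4 -1.3 -0.6] deg 0.2
mid dev mm [ 0.4 -1.3 -0.6] deg 0.2
mid dev mm [ 0.7 -0.6 -0.1] deg 0.2
mid dev mm [ 0.8 -0.8 -0.1] deg 0.2
mid dev mm [ 0.7 -1.1 -0.2] deg 0.2
mid dev mm [ 0.3 -0.9 -0.3] deg 0.2
mid dev mm [ 0.  -1.1 -0.5] deg 0.2
mid dev mm [-0.1 -0.7 -0.4] deg 0.1
```

Run:
```python
from plan import *
C=np.load('C.npy')
for j in C[:3]: ctrl.movej(j)
s=ctrl.sense(); print(s['clock'],s['force'].round(1))
for n,box,k in(('scene',(290,100,450,320),2.7),):
    im=snap(n,'x.png'); cv2.imwrite(f'pics/re_{n}.png',outline(im,vision.get_calibration(n),FL2,TL,box,k))
im=vision.snapshot('wrist')[:,:,::-1].copy(); cv2.imwrite('pics/re_w.png',outline(im,vision.get_calibration('wrist'),FL2,TL))
```

```text
13.5167 [ 0.3 -0.1  0. ]
```

View pics/re_scene.png

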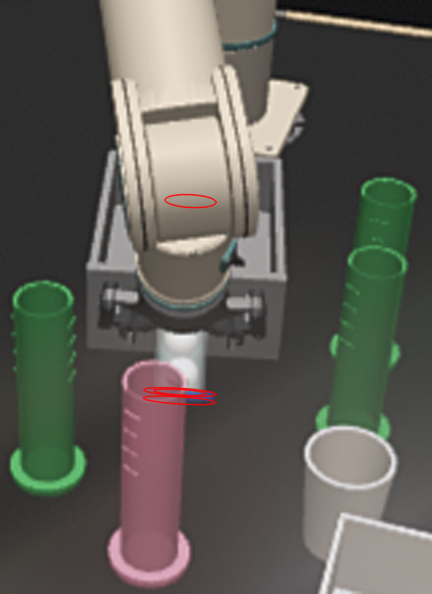

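View pics/re_w.png

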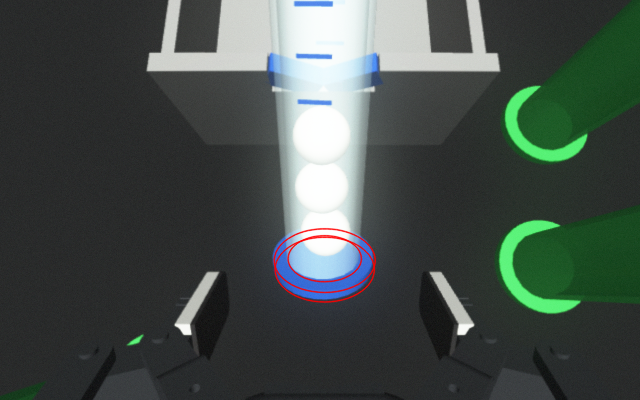

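The wrist view shows the cylinder leaning in the notch at (324,70) with its foot at (325,263), where the model puts it, and all three balls inside. Next I'll regrip the lower half.

Run:
```python
from plan import *
C=np.load('C.npy')
for j in C[3:]: ctrl.movej(j)
s=ctrl.sense(); print(s['clock'],s['force'].round(1),s['tcp_pos']-cyl_tool(FL2,TL,G2,D2)[0])
ctrl.gripper_to(.04,100); s=ctrl.sense(); print(s['clock'],s['grip_width'],s['force'].round(1),np.round(s['joints'],3)-C[-1].round(3))
snap('wrist','rg_w.png'); snap('scene','rg_s.png',(290,100,450,320),2.7)
```

```text
14.1833 [0.1 0.2 0.9] [7.13543486e-04 1.44473490e-05 8.69082314e-04]
14.75 0.047884614852260594 [-2.6  1.8 12.3] [-0.001 -0.002 -0.002 -0.001 -0.003  0.004  0.   ]
```

View pics/rg_w.png

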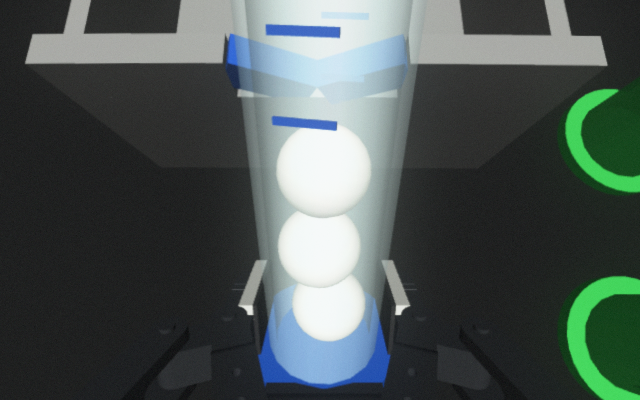

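The grip closed to 47.9 mm with a 12 N upward push on the tool, so the pads are probably bearing above the axis. I'll regrip a little deeper and softer.

Run:
```python
from plan import *
ctrl.gripper_to(.075); s=ctrl.sense(); print(s['clock'],s['force'].round(1))
p,q=cyl_tool(FL2,TL,G2,D2,-.007)
r=ctrl.movel(p,q,speed=.05,until_force=8); s=ctrl.sense(); print(r,s['clock'],(s['tcp_pos']-p).round(4),s['force'].round(1))
ctrl.gripper_to(.04,65); s=ctrl.sense(); print(s['clock'],s['grip_width'],s['force'].round(1))
im=vision.snapshot('top')[:,:,::-1].copy(); 
im=vision.snapshot('wrist')[:,:,::-1].copy(); cv2.imwrite('pics/rg2_w.png',outline(im,vision.get_calibration('wrist'),FL2,TL))
```

```text
15.2333 [-0.   0.   0.3]
False 15.525 [-0.0006 -0.0003 -0.0005] [1.3 1.3 0.2]
15.875 0.04870249761143635 [ 1.3 -0.8  2.5]
```

View pics/rg2_w.png

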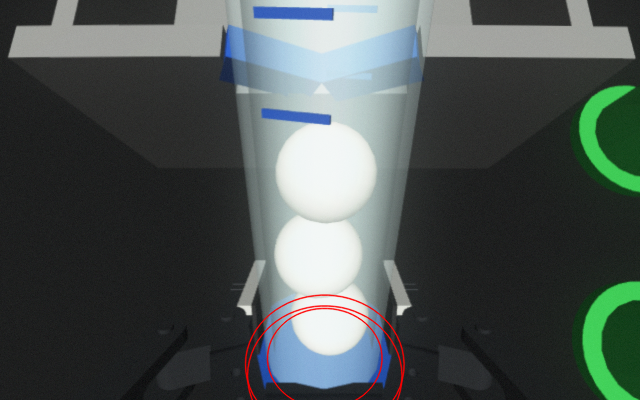

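```bash
cat > s4.py <<'E'
from plan import *
s=ctrl.sense()
K=[(.1225,42),(.1225,34),(.1225,26),(.122,18),(.12,11),(.118,5),(.116,0),(.113,-4),(.108,-8),(.1,-12),(.09,-15),(.078,-18),(.066,-20)]
W=np.interp(np.arange(len(K)),[0,6],[-.42,-.9])
P=[(*cyl_tool(over(a,np.radians(t),cl=.0015),np.radians(t),G2,D2,-.007),w) for (a,t),w in zip(K,W)]
E=path3(P,np.array(s['joints']),'tip',False); print(len(E),len(K),np.minimum(E[-1]-LO,HI-E[-1]).min(),np.abs(E[0]-s['joints']).max())
np.save('E.npy',E)
for j,k in list(zip(E,K))[:5]:
    ctrl.movej(j); s=ctrl.sense(); print(k,round(s['clock'],2),s['force'].round(1),s['grip_width'].round(4))
im=snap('scene','t_s.png',(290,100,450,320),2.7)
cv2.imwrite('pics/t_s.png',outline(im,vision.get_calibration('scene'),over(.12,np.radians(11),cl=.0015),np.radians(11),(290,100,450,320),2.7))
E
python3 s4.py
```

```text
13 13 0.08067956133394727 0.021969662982280536Traceback (most recent call last):
  File "s4.py", line 9, in <module>
    ctrl.movej(j); s=ctrl.sense(); print(k,round(s['clock'],2),s['force'].round(1),s['grip_width'].round(4))
                                                                                   ^^^^^^^^^^^^^^^^^^^^^
AttributeError: 'float' object has no attribute 'round'
```

```bash
sed -i "s/s\['grip_width'\].round(4)/s['grip_width']/" s4.py; python3 s4.py
```

```text
13 13 0.08067956133394683 0.0011420260052921183
(0.1225, 42) 16.48 [ 0.3 -0.2 -3.4] 0.04915408196226941
(0.1225, 34) 16.75 [ 0.1  0.2 -4.5] 0.048624696304210735
(0.1225, 26) 17.02 [-0.4 -0.3 -4.5] 0.04835272284893289
(0.122, 18) 17.28 [-0.4 -0.9 -4.3] 0.048816604468762625
(0.12, 11) 17.55 [ 0.6 -1.6 -4. ] 0.04846557485012391
```

View pics/t_s.png

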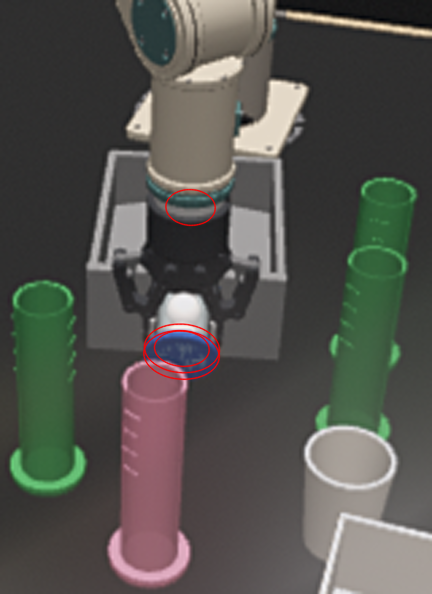

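Run:
```python
from plan import *
E=np.load('E.npy')
for j in E[5:10]:
    ctrl.movej(j); s=ctrl.sense(); print(round(s['clock'],2),s['force'].round(1))
for k in range(3):
    ctrl.hold(.6); s=ctrl.sense(); print(round(s['clock'],2),s['force'].round(1))
snap('scene','d_s.png',(290,100,450,320),2.7); snap('top','d_t.png',(230,150,350,320),3.5)
```

```text
17.88 [-1.  -1.1 -3.9]
18.19 [ 0.7  0.9 -4.7]
18.45 [-2.8 -1.5 -5.7]
18.74 [-1.2 -0.  -6.1]
19.07 [ 2.3  0.4 -4.9]
19.67 [-0.4 -0.9 -2.5]
20.27 [-0.1  0.  -1.9]
20.87 [-0.2 -0.  -3.1]
```

View pics/d_s.png

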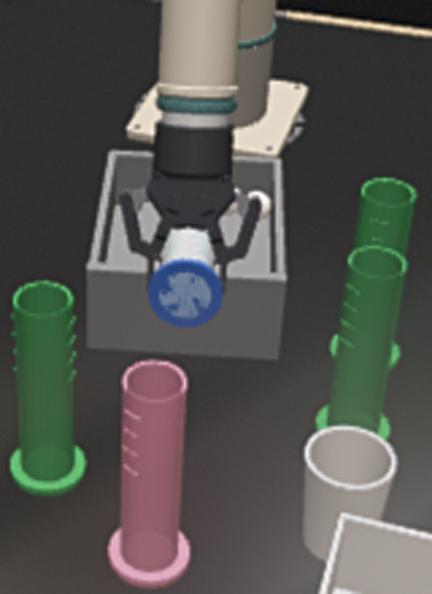

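View pics/d_t.png

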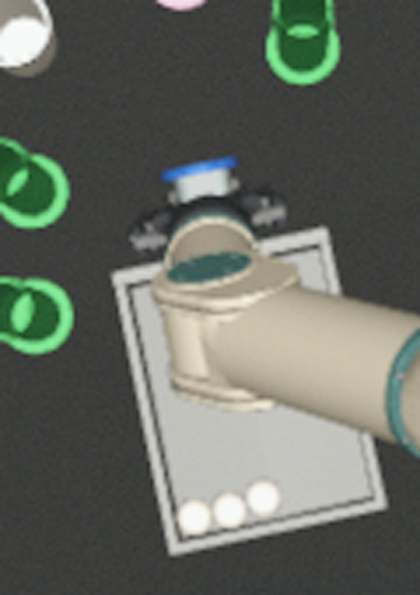

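Top view: all three balls sit in the tray by its far wall at about (195,517), (230,510) and (263,497), so the cylinder is empty. Next I'll lay it down.

Run:
```python
from plan import *
E=np.load('E.npy')
for j in E[10:]:
    ctrl.movej(j); s=ctrl.sense(); print(round(s['clock'],2),s['force'].round(1))
ctrl.hold(.2); s=ctrl.sense(); print(s['force'].round(1),s['wrist_torque'].round(2))
t=np.radians(-20); F=over(.066,t,cl=.0015)
for n,box,k in(('scene',(290,100,450,320),2.7),('top',(230,150,350,320),3.5)):
    im=snap(n,'x.png'); cv2.imwrite(f'pics/e_{n}.png',outline(im,vision.get_calibration(n),F,t,box,k))
```

```text
21.27 [ 0.9  0.5 -2.8]
21.58 [ 0.6  0.1 -1.9]
21.84 [ 0.2 -0.5 -2.7]
[ 0.9 -0.7 -2.3] [-0.16  0.64  0.04]
```

View pics/e_scene.png

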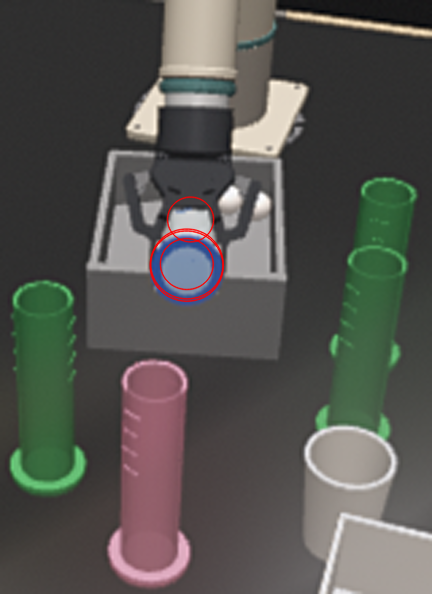

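View pics/e_top.png

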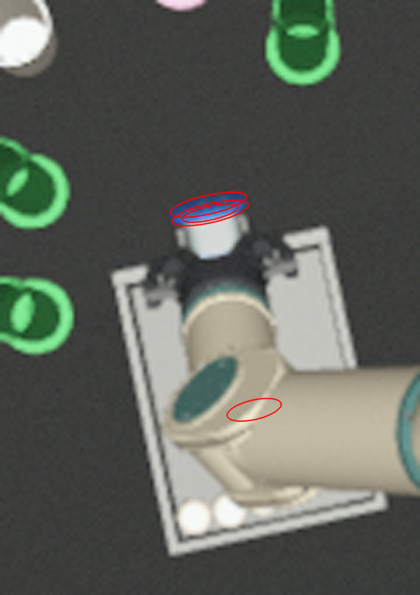

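Run:
```python
from plan import *
s=ctrl.sense(); p=np.array(s['tcp_pos'])
r=ctrl.movel(p+[0,0,-.004],speed=.02,until_force=2.0); s=ctrl.sense(); print(r,s['clock'],(s['tcp_pos']-p).round(4),s['force'].round(1))
ctrl.gripper_to(.06); ctrl.hold(.3)
ctrl.gripper_to(.085); ctrl.hold(.3); s=ctrl.sense(); print(s['clock'],s['grip_width'],s['force'].round(1))
for n,box,k in(('scene',(290,100,450,320),2.7),('top',(230,150,350,320),3.5)): snap(n,f'f_{n}.png',box,k)
```

```text
True 22.3667 [ 0.0004  0.0002 -0.0028] [-0.5 -0.4  4.4]
23.6167 0.08500695967587395 [0.5 0.1 0.3]
```

View pics/f_scene.png

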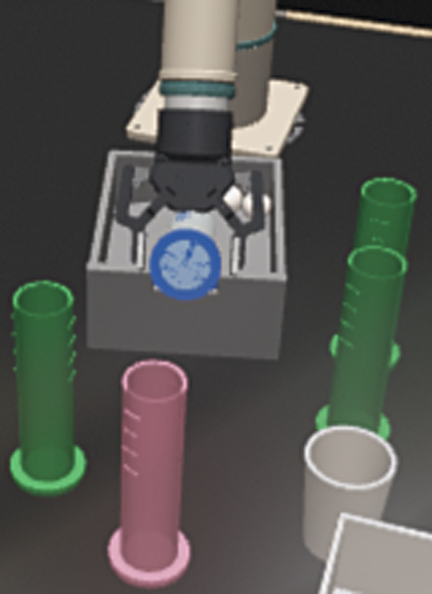

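View pics/f_top.png

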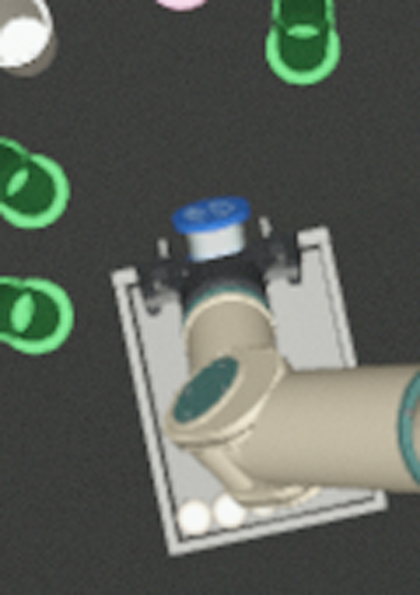

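Run:
```python
from plan import *
s=ctrl.sense(); p=np.array(s['tcp_pos']); R=Rot.from_quat(s['tcp_rot']).as_matrix(); j3=s['joints'][2]
P=[(p-R[:,2]*o,s['tcp_rot'],j3) for o in (.0,.02,.045,.07,.1,.13)]
J=path3(P,np.array(s['joints']),'ret'); mids(J,P)
if len(J)==6:
    for j in J[1:]:
        ctrl.movej(j); s=ctrl.sense(); print(round(s['clock'],2),s['force'].round(1))
for n,box,k in(('scene',(290,100,450,320),2.7),('top',(230,150,350,320),3.5)): snap(n,f'g_{n}.png',box,k)
```

```text
ret [ 0.35  0.8  -0.9   2.39  2.17  0.71 -0.5 ] marg 0.08 wrist [-0.15 -0.    0.4 ] elb [ 0.38 -0.16  0.72]
ret [ 0.36  0.75 -0.9   2.41  2.14  0.67 -0.5 ] marg 0.06 wrist [-0.16 -0.    0.42] elb [ 0.35 -0.15  0.74]
ret [ 0.37  0.67 -0.9   2.42  2.1   0.61 -0.49] marg 0.05 wrist [-0.17 -0.    0.44] elb [ 0.32 -0.14  0.77]
ret [ 0.38  0.59 -0.9   2.43  2.06  0.55 -0.47] marg 0.04 wrist [-0.18 -0.    0.46] elb [ 0.29 -0.13  0.8 ]
ret [ 0.41  0.5  -0.9   2.44  1.98  0.46 -0.41] marg 0.03 wrist [-0.2  -0.    0.49] elb [ 0.24 -0.12  0.82]
ret [ 0.44  0.4  -0.9   2.45  1.86  0.37 -0.31] marg 0.02 wrist [-0.21 -0.    0.52] elb [ 0.19 -0.11  0.85]
steps [0.06 0.07 0.08 0.1  0.12]
mid dev mm [ 0.1 -0.   0.1] deg 0.0
mid dev mm [ 0.1 -0.1  0.1] deg 0.0
mid dev mm [ 0.1 -0.2  0.1] deg 0.0
mid dev mm [ 0.1 -0.4  0.1] deg 0.1
mid dev mm [-0.1 -0.8 -0.1] deg 0.1
23.97 [0.3 0.7 0.1]
24.22 [ 0.2 -0.4  0.5]
24.47 [ 0.9 -0.1 -1.2]
24.72 [ 1.1 -0.2 -0.3]
24.97 [-0.8 -0.7  0.8]
```

View pics/g_scene.png

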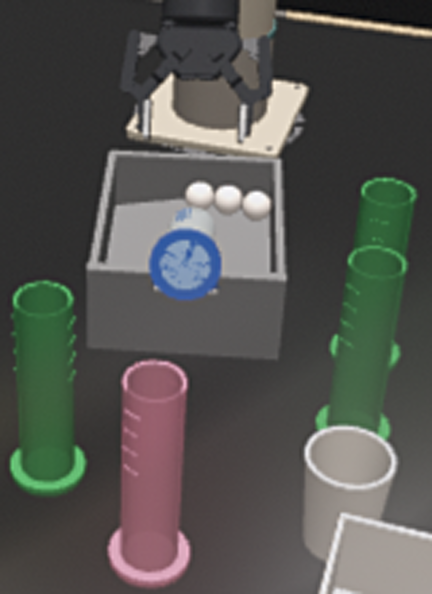

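View pics/g_top.png

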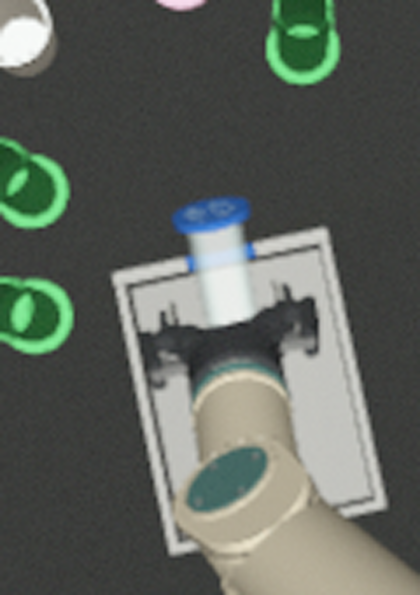

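Run:
```python
from plan import *
j=np.array(ctrl.sense()['joints']); j[1]-=.35; j[0]-=-.0; j[3]-=.3
print(fk(j)[0]); ctrl.movej(j); j[0]+=.7; ctrl.movej(j); ctrl.hold(.5)
print(ctrl.sense()['clock'])
snap('scene','z_sf.png'); 
cs=vision.get_calibration('scene')
im=cv2.imread('pics/z_sf.png'); t=np.arcsin(-.056/.134)
cv2.imwrite('pics/z_s.png',outline(im,cs,over(.066,t),t,(290,100,450,320),2.7))
im=snap('top','z_tf.png'); cv2.imwrite('pics/z_t.png',outline(im,vision.get_calibration('top'),over(.066,t),t,(180,130,360,310),3.3))
```

```text
[0.6164641  0.13259309 0.51733599]
28.3667
```

View pics/z_s.png

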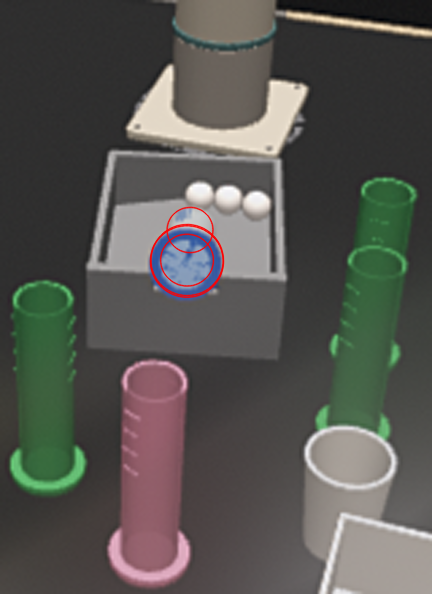

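View pics/z_t.png

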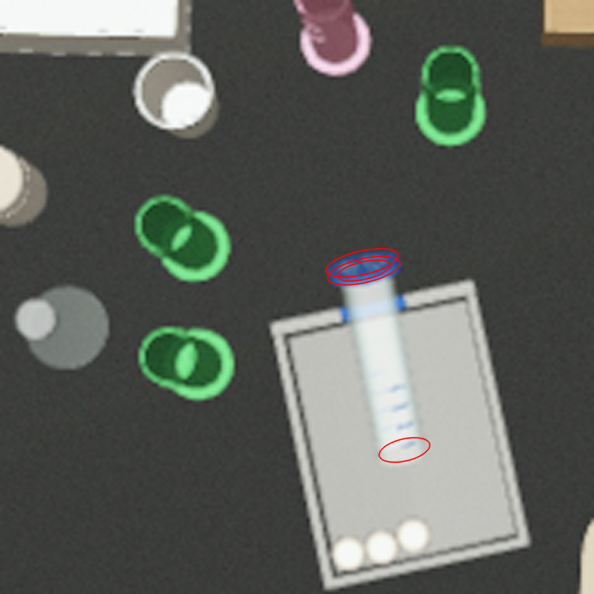

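View pics/z_sf.png

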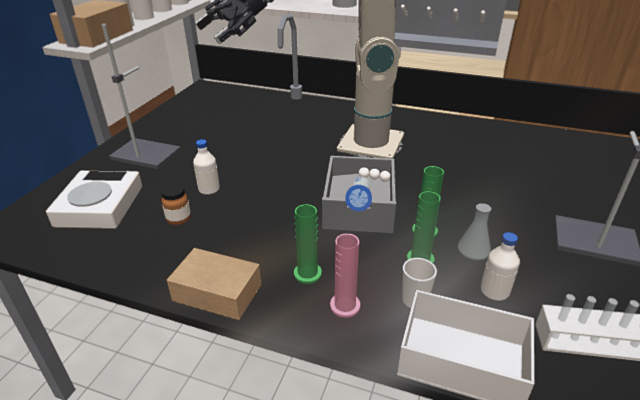

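The cylinder lies in the notch with its foot in the air outside at (363,266) in the top zoom and its mouth down in the tray at about (404,448). The three balls are at the far wall at (348,552), (381,546) and (413,535). The bystanders are where they were, so I'm handing it in.

Run:
```python
from plant import job, ctrl
a=ctrl.sense()['clock']; print(job.sign_off(), a)
```

```text
the job is handed in; nothing more can be done
None 28.4667
```

The job is done and handed in at 28.5 s. All three milling balls are in the trough, and the cylinder lies over the notch with its mouth down in the tray and its foot up outside it.

I gripped the cylinder near its mouth, stood its foot beyond the ledge, leaned it on the notch and let go. The pictures showed it resting there at about 43° with the balls still in it. I then gripped it about 36 mm above the foot and lifted the foot. When the balls had rolled out I slid the cylinder in and let go.

**Last checks:** The final scene and top pictures show the balls at the far wall of the tray and the cylinder within a few mm of where I planned it. The bottles, glassware and decoys are where they started, by eye. The arm was clear and touching nothing.

**What did not go as planned:**
- **First grip:** the cylinder turned about 4° in the pads during the carry, so I shifted it about 5 mm toward the ledge before letting go.
- **Second grip:** my first try pushed up on the tool with 12 N, so I opened and gripped again 7 mm deeper and softer.
- **Final release:** I let go with the mouth about 1 cm above the tray floor. It settled gently, and I estimate its slope at about 25°.

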